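Make up a chalk kit under the iron stand

TASK

Draw the wooden tray all the way out from under the blue iron stand, put exactly three of the green chalk boxes in it, none on top of another, and then push the loaded tray along its guides fully home under the stand; leave the other boxes on the table. Also stand every red chalk holder in the white pot, either end up. Do not disturb the other things on the table.

Things in the scene. Friction and masses are not known exactly. Their poses are not given: they have to be found in the camera images.
- stand: Blue steel iron stand, fixed, place and yaw vary. Origin: on the table, under the middle of the front edge of its top; its +x points away from the robot, into the space under it, y across. Top slab covers x 0 to 170, y +-111, underside 72 mm and top 84 mm above the table; an iron lies on it (from x 40 on, up to 205 mm high). Two low guide bars (14 mm high, y +-90 to +-100) run from x -220 to 160.
- tray (a joint): Slide of the brown wooden kit tray in the stand's guides, m: 0 = fully home under the stand, 0.18 = drawn fully out towards the robot (stop). Slight friction, stays where left. Starts at 0 to 0.09.
- tray_in (a point): Centre of the tray's inner floor, 8 mm above the table, axes as the stand's (x is the slide's line). Inside 160 mm square, walls 5 mm thick rising 27 mm above this floor. Drawn fully out, the whole tray is clear of the stand's top (its far rim 30 mm before the front edge).
- tray_grip (a point): Grip point of the tray's brass fin, 49 mm above the table: an upright plate 14 mm thick (along the tray's y), 45 mm long (along x, this point near its middle, its far end joins the tray's front wall), its top 59 mm and underside 19 mm above the table. To be pinched from above. 110 mm on the robot's side of the tray's middle.
- pot_in (a point): Centre of the inner floor of the fixed white pot (round, 110 mm high above the table, straight-sided, 82 mm wide inside, 90 outside, walls 4 mm; floor 6 mm above the table).
- box0: Green box of tailor's chalk with a yellow band and white round label on top, 64 (x) x 40 (y) x 36 (z) mm, about 90 g; origin at its centre. All alike; some may be absent (None).
- box1: Green box of tailor's chalk with a yellow band and white round label on top, 64 (x) x 40 (y) x 36 (z) mm, about 90 g; origin at its centre. All alike; some may be absent (None).
- box2: Green box of tailor's chalk with a yellow band and white round label on top, 64 (x) x 40 (y) x 36 (z) mm, about 90 g; origin at its centre. All alike; some may be absent (None).
- box3: Green box of tailor's chalk with a yellow band and white round label on top, 64 (x) x 40 (y) x 36 (z) mm, about 90 g; origin at its centre. All alike; some may be absent (None).
- box4: Green box of tailor's chalk with a yellow band and white round label on top, 64 (x) x 40 (y) x 36 (z) mm, about 90 g; origin at its centre. All alike; some may be absent (None).
- holder0: Red square-bodied chalk holder, 155 mm long along its x (-80 to +75), 18 x 18 mm, steel band and small white tip at the +x end, about 40 g; origin near its centre. Lies on the table at first; may be absent (None).
- holder1: Red square-bodied chalk holder, 155 mm long along its x (-80 to +75), 18 x 18 mm, steel band and small white tip at the +x end, about 40 g; origin near its centre. Lies on the table at first; may be absent (None).
- holder2: Red square-bodied chalk holder, 155 mm long along its x (-80 to +75), 18 x 18 mm, steel band and small white tip at the +x end, about 40 g; origin near its centre. Lies on the table at first; may be absent (None).
- pincushion: Bystander: red pincushion, 60 mm across, 54 mm high with its pins, stands among the boxes. Origin under its centre.
- brush: Bystander: clothes brush 150 x 50 x 42 mm. Origin on the table beneath it.
- spool0: Bystander: blue thread spool, 44 mm across, 60 high. Origin on the table beneath it.
Not all that is in view belongs to the job. What is shaped like the holder0 but black is not meant.

How it is judged:
On the way, in this order (a step that is already met when the one before it is completed fails the run):
1. the tray is drawn all the way out (joint above 0.17) (value of joint tray above 0.17 m), for 0.2 s.
2. with the tray out (joint above 0.16), exactly three boxes lie in it at rest (value of joint tray above 0.16 m and horizontal distance between any of box0, box1, box2 and tray_in below 0.094 m and horizontal distance between any of box0, box1, box3 and tray_in below 0.094 m and horizontal distance between any of box0, box1, box4 and tray_in below 0.094 m and horizontal distance between any of box0, box2, box3 and tray_in below 0.094 m and horizontal distance between any of box0, box2, box4 and tray_in below 0.094 m and horizontal distance between any of box0, box3, box4 and tray_in below 0.094 m and horizontal distance between any of box1, box2, box3 and tray_in below 0.094 m and horizontal distance between any of box1, box2, box4 and tray_in below 0.094 m and horizontal distance between any of box1, box3, box4 and tray_in below 0.094 m and horizontal distance between any of box2, box3, box4 and tray_in below 0.094 m and (horizontal distance between each of box0, box1 and tray_in above 0.094 m or horizontal distance between each of box0, box2 and tray_in above 0.094 m or horizontal distance between each of box0, box3 and tray_in above 0.094 m or horizontal distance between each of box0, box4 and tray_in above 0.094 m or horizontal distance between each of box1, box2 and tray_in above 0.094 m or horizontal distance between each of box1, box3 and tray_in above 0.094 m or horizontal distance between each of box1, box4 and tray_in above 0.094 m or horizontal distance between each of box2, box3 and tray_in above 0.094 m or horizontal distance between each of box2, box4 and tray_in above 0.094 m or horizontal distance between each of box3, box4 and tray_in above 0.094 m) and linear speed of each of box0, box1, box2, box3, box4 below 0.03 m/s), for 0.2 s.
3. the tray is fully home under the stand (joint below 0.008) (value of joint tray below 0.008 m), for 0.2 s.
At the end, for the whole second after the job is handed in: Tray home (joint < 0.008); exactly three boxes in the tray (centres within 94 mm of tray_in across the table); other boxes on the table, none stacked (centres 8-46 mm high); each holder's centre within 50 mm of the pot's axis, 55-135 mm high, within 0.65 rad of upright; boxes at rest (value of joint tray below 0.008 m and horizontal distance between any of box0, box1, box2 and tray_in below 0.094 m and horizontal distance between any of box0, box1, box3 and tray_in below 0.094 m and horizontal distance between any of box0, box1, box4 and tray_in below 0.094 m and horizontal distance between any of box0, box2, box3 and tray_in below 0.094 m and horizontal distance between any of box0, box2, box4 and tray_in below 0.094 m and horizontal distance between any of box0, box3, box4 and tray_in below 0.094 m and horizontal distance between any of box1, box2, box3 and tray_in below 0.094 m and horizontal distance between any of box1, box2, box4 and tray_in below 0.094 m and horizontal distance between any of box1, box3, box4 and tray_in below 0.094 m and horizontal distance between any of box2, box3, box4 and tray_in below 0.094 m and height (world z) of box0 between 0.008 and 0.046 m and height (world z) of box1 between 0.008 and 0.046 m and height (world z) of box2 between 0.008 and 0.046 m and height (world z) of box3 between 0.008 and 0.046 m and height (world z) of box4 between 0.008 and 0.046 m and horizontal distance between each of holder0, holder1, holder2 and pot_in below 0.05 m and height (world z) of holder0 between 0.055 and 0.135 m and (angle between holder0's own x axis and vertical below 0.65 rad or angle between holder0's own x axis and vertical above 2.49 rad) and height (world z) of holder1 between 0.055 and 0.135 m and (angle between holder1's own x axis and vertical below 0.65 rad or angle between holder1's own x axis and vertical above 2.49 rad) and height (world z) of holder2 between 0.055 and 0.135 m and (angle between holder2's own x axis and vertical below 0.65 rad or angle between holder2's own x axis and vertical above 2.49 rad) and linear speed of each of box0, box1, box2, box3, box4 below 0.03 m/s and (horizontal distance between each of box0, box1 and tray_in above 0.094 m or horizontal distance between each of box0, box2 and tray_in above 0.094 m or horizontal distance between each of box0, box3 and tray_in above 0.094 m or horizontal distance between each of box0, box4 and tray_in above 0.094 m or horizontal distance between each of box1, box2 and tray_in above 0.094 m or horizontal distance between each of box1, box3 and tray_in above 0.094 m or horizontal distance between each of box1, box4 and tray_in above 0.094 m or horizontal distance between each of box2, box3 and tray_in above 0.094 m or horizontal distance between each of box2, box4 and tray_in above 0.094 m or horizontal distance between each of box3, box4 and tray_in above 0.094 m)); the robot touches nothing.
It fails at once if the pincushion is shoved (more than 30 mm) or lifted (distance of pincushion from where it was at the start of the episode above 0.03 m).
It fails at once if the brush is shoved (more than 30 mm) or lifted (distance of brush from where it was at the start of the episode above 0.03 m).
It fails at once if the spool0 is shoved (more than 30 mm) or lifted (distance of spool0 from where it was at the start of the episode above 0.03 m).
Of box0, box1, box2, box3, box4 only 4 to 5 are there at a start; the rules pass over those that are not, and their reading is None.
Of holder0, holder1, holder2 only 2 to 3 are there at a start; the rules pass over those that are not, and their reading is None.
At some moment in a run one of box0, box1, box2, box3, box4 may be knocked a few centimetres aside while the robot is not near it.
Once in a run the grip may slacken for a moment while it holds something.
It also fails if it takes over 208 s, if anything falls off the work surface, if the arm or the gripper's body presses on something with over 40 N, if the wrist force passes 120 N, or if a joint passes its speed limit or range.

ROBOT

A 7-joint arm with a two-finger parallel gripper is mounted at the origin on the work surface. World frame = base frame: x ahead of the robot, y to its left, z up, the work surface at z = 0. Lengths are in m, angles in rad, forces in N, time in s.
With the tool pointing down it reaches from about 0.4 to 0.85 m from the base axis. Payload 4.4 kg.
Tool frame: the origin (TCP) lies midway between the tips of the shut fingers; the grasp point (between the pads) lies manip.tcp_to_grasp behind it (manip.tcp_to_grasp is the distance from the TCP to the grasp point, in m); z points along the fingers, y is the line along which they close (so a half turn about z gives the same grasp; the last joint's range is limited). The gripper opens to 94 mm and grips with 3 to 60 N. Pads are 16 mm wide; open, the fingers measure 119 mm over their backs; the gripper's body (75 mm by 177 mm) begins 78 mm behind the grasp point.
Start: joints at [1.161, 0.628, 0.038, 1.517, -0.027, 0.996, -0.02], TCP at [0.219, -0.612, 0.205] pointing down, gripper open.
Joint ranges: [-3.06, 3.06], [-0.37, 2.12], [-1.25, 1.32], [0.18, 2.47], [-1.1, 4.24], [0.23, 1.98], [-2.94, 2.94]. Speed limits (rad/s): [2.57, 2.57, 3.14, 3.14, 3.14, 3.14, 3.14].

INTERFACE

Orientations are given as a rotation vector (axis times angle).
In Python, from workcell import manip gives the robot as it stands.
- The arm moves only by the tool drive_tool, never from a script. Its argument "series" is a list of rows, each a list of 7 numbers: the turn, a rotation vector about the tool's x, y, z normalised to -1 to 1, where 1 is 90 degrees, then the shift along the tool's x, y, z normalised to -1 to 1, where 1 is 200 mm, then the opening, from -1 (shut) to 1 (fully open). In form: [[ax, ay, az, x, y, z, fingers], ...]. A call has 1 to 12 rows; each row is the pose to reach, as a shift and turn from the pose commanded when the call began, along the tool's axes at that moment; what a row does not reach only later rows make up. A row lasts 1/8 s, in which the tool goes at most 62.5 mm and 10.7 degrees, less where a joint would pass 70% of its speed; a pose out of reach is approached as far as the arm can. A call with a number of a shift or a turn outside -1 to 1 is refused whole. A call with a gripper value outside its range is refused whole. The fingers move at their own pace and stop on an object; "grip_force" is the grip in N (left out, the last holds). Time passes only in rows, so rows that repeat a pose let the fingers close. It gives the time, the measured TCP pose, the force, the opening and the grip force at its end, in the units of the state.
- manip.read_state(): the state, without advancing time (a new reading comes with each control period).
- manip.read_camera(name): name is "scene" or "top" or "wrist"; returns (picture, depth): 384x512x3 uint8, red, green, blue; 384x512 float32, m along the optical axis (not along the pixel's ray), 0 where there is no reading.
- manip.camera_model(name): a dict with "vfov" (degrees; the focal length in pixels is half the picture's height over the tangent of half this angle, whatever the lens; pixels are square), "cx", "cy" (the principal point, pixels), "xyz" and "orientation" of the camera in the world. Camera axes: x right, y up, looking along -z (the intrinsics and any distortion apply to the point x, -y, -z); pixel columns grow to the right and rows downward; lengths in m; the calibration is good to about 2 mm. The wrist camera is an equidistant fisheye: a pixel r from the principal point sees the ray r / f radians off the axis. A picture is of the moment at which its call begins: read the wrist's pose just before it. camera_model takes no time and is no camera call; for the wrist camera it gives the pose at the moment of the call.
- manip.sign_off(): hands the job in; it is judged then, once.
The state is a dict: "t": time; "joint_pos": joint angles; "qvel": joint speeds; "effort": joint torques, N m; "tool_pos": TCP position; "eef_rot": TCP orientation; "force": force on the tool from outside, world axes, zero at the start; "torque": the same for the moment, N m; "gripper_width": opening from 0.0 (shut) to 1.0 (fully open); "finger_force": force on a finger pad.
Only numpy, scipy, OpenCV 4.12 (cv2) and the standard library are available. Lean on these libraries where they do the work, as an engineer would, in place of code of your own. Each camera call takes 0.05 s, during which the arm holds its last target. There are 200 camera calls.

## Working session

There is one attempt and no reset: what is moved stays moved. The work goes in short steps, Python scripts to look and compute and a tool call to move; the robot and the scene stay as the last step left them, time stands still between calls to the robot, and variables do not carry over. Pictures are saved under pics/ and viewed, at most 14 in all, crops included, and the job is handed in when it is done.

Besides the shell and the picture viewer there is one more tool, called after "Call:" in YAML: its name, and indented under it one key for each argument. drive_tool: Moves the arm, as the interface text tells. Scaled input: -1 to 1 covers 200 mm each way for a shift and 90 degrees each way for a turn. Its arguments: {"type":"object","properties":{"series":{"type":"array","items":{"type":"array","items":{"type":"number","minimum":-1,"maximum":1}}},"grip_force":{"type":"number"}},"required":["series"]}

```bash
mkdir -p pics; ls; cat > h.py <<'E'
import numpy as np, cv2
from scipy.spatial.transform import Rotation as R
from workcell import manip
def snap(n,f=None):
    m=manip.camera_model(n); p,d=manip.read_camera(n)
    if f: cv2.imwrite('pics/'+f,p[:,:,::-1])
    return p,d,m
def cloud(d,m):  # pinhole depth -> world
    f=192/np.tan(np.radians(m['vfov'])/2)
    v,u=np.mgrid[0:384,0:512]
    c=np.stack([(u-m['cx'])/f*d,-(v-m['cy'])/f*d,-d],-1)
    return c@R.from_rotvec(m['orientation']).as_matrix().T+np.array(m['xyz'])
E
python3 - <<'E'
from h import *
for n in('scene','top'):
    p,d,m=snap(n,n+'0.png'); print(m); np.savez(n+'0.npz',p=p,d=d)
print(manip.read_state(), manip.tcp_to_grasp, manip.camera_model('wrist'))
E
```

```text
pics
{'vfov': 44.7956533624993, 'cx': 256.77655962368664, 'cy': 191.72410217227917, 'xyz': array([1.23922472, 0.42550289, 1.20055357]), 'orientation': array([0.39549586, 0.60582377, 1.9573498 ])}
{'vfov': 57.09956560981202, 'cx': 264.424828824199, 'cy': 189.3866339391521, 'xyz': array([0.47859856, 0.11587023, 1.06580554]), 'orientation': array([ 0.01812081, -0.0434165 , -1.55909459])}
{'t': 0.1, 'joint_pos': array([ 1.16119772,  0.62924124,  0.03848832,  1.51824299, -0.02699644,
        0.99630901, -0.01997121]), 'qvel': array([-0.00070778, -0.00071011,  0.00130188, -0.0029629 ,  0.00033489,
        0.00017844, -0.0007282 ]), 'effort': array([ 2.43593015e-03, -5.50803959e+01,  1.14734150e+00, -1.87119502e+01,
       -5.21587674e-02,  1.92013127e-02,  6.44404713e-05]), 'tool_pos': array([ 0.21889684, -0.61140498,  0.20466292]), 'eef_rot': array([-3.09366756e+00, -5.37093787e-01,  5.19915331e-04]), 'force': array([0.94259101, 0.08215298, 0.27668875]), 'torque': array([ 0.0321866 , -0.01438448,  0.03376085]), 'finger_force': 0.0, 'gripper_width': 0.9999927524484455} 0.0188 {'vfov': 65.70646984690485, 'cx': 257.9707012311608, 'cy': 193.21999950795353, 'xyz': array([ 0.29063142, -0.58605445,  0.38405303]), 'orientation': array([-0.22930346,  0.16310053, -1.21968419])}
```

View pics/scene0.png

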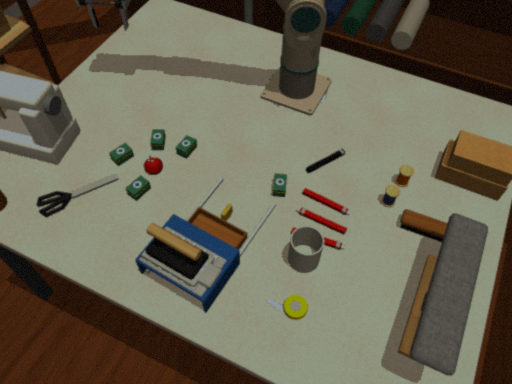

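View pics/top0.png

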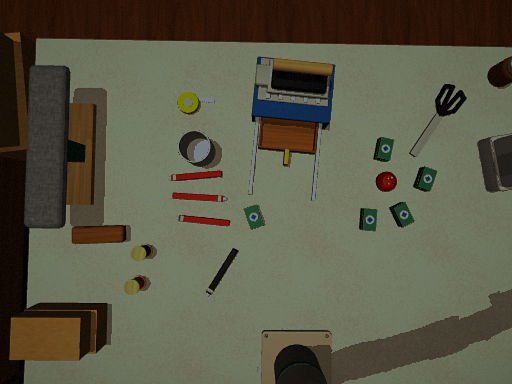

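The scene picture shows the blue stand near (190,260), with the tray partly out and its fin at (227,211). There are 5 green boxes, 3 red holders near (322,220) and the pot at (306,250). In the top picture the stand is at (293,90), the fin at (287,157), the pot at (196,150), and the boxes at (254,216), (369,219), (403,213), (426,178) and (384,149). The pincushion is at (386,181).

```bash
cat >> h.py <<'E'
def blobs(p,d,m,lo,hi,amin=60,zr=(0.004,0.3),wrap=False,cl=3):
    hsv=cv2.cvtColor(p,cv2.COLOR_RGB2HSV); k=cv2.inRange(hsv,lo,hi)
    if wrap: k|=cv2.inRange(hsv,(180-hi[0],lo[1],lo[2]),(180,255,255))
    k=cv2.morphologyEx(k,cv2.MORPH_CLOSE,np.ones((cl,cl),np.uint8))
    n,l,s,c=cv2.connectedComponentsWithStats(k); X=cloud(d,m); o=[]
    for i in range(1,n):
        if s[i,4]<amin: continue
        q=X[(l==i)&(d>0)]; q=q[(q[:,2]>zr[0])&(q[:,2]<zr[1])]
        if len(q)<20: continue
        zt=np.percentile(q[:,2],90); t=q[q[:,2]>zt-0.008]
        (cx,cy),(w,h),a=cv2.minAreaRect((t[:,:2]*1000).astype(np.float32))
        if w<h: w,h,a=h,w,a+90
        o.append((np.round(c[i]),s[i,4],round(cx),round(cy),round(zt*1000),round(w),round(h),round((a+90)%180-90)))
    return o
def show(p,d,m):
    for nm,lo,hi,wr in(('green',(50,90,25),(90,255,200),0),('red',(0,150,60),(8,255,255),1),('blue',(105,120,40),(125,255,255),0),('yellow',(20,120,60),(35,255,255),0)):
        print(nm)
        for b in blobs(p,d,m,lo,hi,wrap=wr,amin=40,cl=7 if nm=='green' else 3): print('  ',*b)
E
python3 - <<'E'
from h import *
for n in('scene','top'):
    z=np.load(n+'0.npz'); m=manip.camera_model(n); print(n); show(z['p'],z['d'],m)
    X=cloud(z['d'],m); 
    if n=='top':
        for u,v in((183,156),(196,152),(384,149),(386,181),(254,216),(300,210),(293,110),(290,135),(287,157),(250,190),(314,196)): print(u,v,np.round(X[v,u]*1000))
        # guides+pot
        Y=X*1000; k=(Y[...,2]>95)&(Y[...,2]<125)&(abs(np.mgrid[0:384,0:512][1]-196)<25)&(abs(np.mgrid[0:384,0:512][0]-150)<25)
        print('pot rim',cv2.minEnclosingCircle(Y[k][:,:2].astype(np.float32)))
        hs=cv2.cvtColor(z['p'],cv2.COLOR_RGB2HSV)
        for x in range(560,720,20):
            s=(abs(Y[...,0]-x)<4)&(Y[...,2]>9)&(Y[...,2]<20)&(abs(Y[...,1]-50)<160); ys=Y[s][:,1]; print(x,np.round(np.unique(np.round(ys/4)*4)))
E
```

```text
scene
green
   [157. 139.] 209 454 -309 41 64 37 27
   [186. 146.] 245 437 -209 41 62 38 -4
   [121. 154.] 254 560 -381 41 62 42 -14
   [279. 185.] 238 442 130 42 64 34 24
   [138. 188.] 243 647 -256 40 62 38 -13
red
   [153. 166.] 226 553 -260 42 43 42 -32
   [323. 200.] 251 427 269 22 132 20 86
   [325. 221.] 279 497 304 23 132 20 87
   [330. 242.] 77 556 343 22 36 17 -88
blue
   [203. 256.] 1702 802 22 88 220 169 85
yellow
   [406. 170.] 111 240 469 65 42 35 -51
   [393. 190.] 134 336 452 65 38 38 -61
   [226. 211.] 98 616 37 62 45 13 -5
   [170. 239.] 215 829 10 204 145 13 82
   [295. 307.] 384 779 331 24 61 61 25
top
green
   [384. 148.] 267 645 -255 38 63 38 -12
   [426. 178.] 328 558 -380 38 64 40 -20
   [403. 214.] 236 452 -309 38 62 40 28
   [253. 217.] 284 439 131 39 62 38 20
   [369. 219.] 307 435 -208 37 62 40 -5
   [290. 370.] 49 49 29 139 99 24 -58
red
   [198. 175.] 260 561 296 20 134 17 -84
   [386. 181.] 293 547 -264 38 45 45 57
   [195. 197.] 270 496 306 20 134 18 87
   [206. 221.] 270 426 272 20 134 17 85
blue
   [293. 108.] 1418 799 22 86 220 166 85
yellow
   [301
[... 605 characters left out ...]
. 136. 140.]
600 [-56. -52. 132. 136.]
620 [-60. -56. 128. 132. 136.]
640 [-64. -60. -56.  -4.  52.  56.  60.  64.  76.  80.  84.  88.  92.  96.
 104. 116. 128. 132. 136.]
660 [-64. -60. -56. -44. -36. -28. -20. -12.  -8.  -0.  16.  28.  32.  40.
  48.  52.  56.  64.  68.  76.  80.  84.  88.  92.  96. 100. 104. 108.
 112. 124. 128. 132.]
680 [-68. -64. -60. -56. -48. -40. -32. -28. -20. -16. -12.  -8.  -4.  -0.
   4.   8.  24.  28.  32.  40.  44.  52.  56.  60.  64.  68.  80.  88.
 100. 104. 112. 124. 128. 132.]
700 [-68. -64. -60. -48. -44. -36. -32. -20. -12.   4.   8.  12.  16.  24.
  28.  32.  36.  44.  52.  56.  60.  64.  68.  76.  80.  84.  88.  92.
  96. 100. 104. 108. 112. 124. 128.]
```

```bash
cat >> h.py <<'E'
G=0.0188
def pose(x,y,z,yaw,tilt=0):
    "grasp point mm, yaw of tool x deg, tilt>0: fingers swing towards tool-x heading"
    c,s=np.cos(np.radians([yaw,tilt])),np.sin(np.radians([yaw,tilt]))
    xh=np.array([c[0],s[0],0]); up=np.array([0,0,1.])
    X=xh*c[1]+up*s[1]; Z=-up*c[1]+xh*s[1]; M=np.stack([X,np.cross(Z,X),Z],1)
    return np.array([x,y,z])/1000+Z*G, R.from_matrix(M)
def now():
    s=manip.read_state(); return np.array(s['tool_pos']),R.from_rotvec(s['eef_rot'])
def plan(calls,cur=None):
    "calls: list of lists of (pose, open mm, rows); prints rounded rows per call"
    p,r=cur or now()
    for c in calls:
        out=[]
        for (tp,tr),op,n in c:
            a=np.round(((r.inv()*tr).as_rotvec())/(np.pi/2)/.002)*.002; b=np.round(r.inv().apply(tp-p)/.2/.0025)*.0025
            q=(p+r.apply(b*.2), r*R.from_rotvec(a*np.pi/2))
            need=max(np.linalg.norm(b)*200/62.5,np.linalg.norm(a)*90/10.7)
            out.append((n,'[%s]'%', '.join('%.4g'%(v+0) for v in [*a,*b,round(op/47-1,2)]),round(need,1)))
        print(sum(o[0] for o in out),'rows:',*['\n  %d x %s  (from start %s)'%o for o in out]); p,r=q
def where():
    s=manip.read_state(); M=R.from_rotvec(s['eef_rot']).as_matrix(); g=(np.array(s['tool_pos'])-M[:,2]*G)*1000
    print('t',round(s['t'],1),'grasp',np.round(g,1),'yaw',round(np.degrees(np.arctan2(M[1,0],M[0,0])),1),'z',np.round(M[:,2],2),'open',round(s['gripper_width']*94,1),'F',np.round(s['force'],1),'ff',round(s['finger_force'],1),'j',np.round(s['joint_pos'],2))
E
python3 - <<'E'
from h import *
plan([[(pose(400,-200,180,-5),94,10)],[(pose(615,38.5,130,-5),60,6),(pose(615,38.5,47,-5),60,3)]])
E
```

```text
10 rows: 
  10 x [-0.002, 0, 0.274, 1.545, -1.63, 0.22, 1]  (from start 7.2)
9 rows: 
  6 x [0, 0, 0, 0.9675, -1.282, 0.2475, 0.28]  (from start 5.2) 
  3 x [0, 0, 0, 0.9675, -1.282, 0.6625, 0.28]  (from start 5.6)
```

```bash
python3 - <<'E'
from h import *
plan([[(pose(318,-450,200,5),94,5)],[(pose(420,-260,180,-5),80,5)],[(pose(520,-90,170,-5),60,5)],[(pose(615,38.5,130,-5),60,4),(pose(615,38.5,47,-5),60,5)]])
E
```

```text
5 rows: 
  5 x [-0.002, 0, 0.164, 0.7375, -0.5925, 0.1175, 1]  (from start 3.1)
5 rows: 
  5 x [0, 0, 0.11, 0.59, -0.9025, 0.1, 0.7]  (from start 3.5)
5 rows: 
  5 x [0, 0, 0, 0.425, -0.89, 0.0475, 0.28]  (from start 3.2)
9 rows: 
  4 x [0, 0, 0, 0.4175, -0.6825, 0.2, 0.28]  (from start 2.6) 
  5 x [0, 0, 0, 0.4175, -0.6825, 0.615, 0.28]  (from start 3.2)
```

Call:
drive_tool:
  series:
    - [0,0,0.164,0.7375,-0.5925,0.1175,1]
    - [0,0,0.164,0.7375,-0.5925,0.1175,1]
    - [0,0,0.164,0.7375,-0.5925,0.1175,1]
    - [0,0,0.164,0.7375,-0.5925,0.1175,1]
    - [0,0,0.164,0.7375,-0.5925,0.1175,1]

```text
t: 0.72
tool_pos: [0.3179, -0.4511, 0.182]
eef_rot: [3.138, 0.136, -0.001]
force: [0.2, 0.2, 1.1]
gripper_width: 1.0
finger_force: 0.0
```

Call:
drive_tool:
  series:
    - [0,0,0.11,0.59,-0.9025,0.1,0.7]
    - [0,0,0.11,0.59,-0.9025,0.1,0.7]
    - [0,0,0.11,0.59,-0.9025,0.1,0.7]
    - [0,0,0.11,0.59,-0.9025,0.1,0.7]
    - [0,0,0.11,0.59,-0.9025,0.1,0.7]

```text
t: 1.35
tool_pos: [0.4209, -0.2606, 0.1619]
eef_rot: [3.139, -0.133, 0.0]
force: [0.2, -0.4, -0.0]
gripper_width: 0.851
finger_force: 0.0
```

Call:
drive_tool:
  series:
    - [0,0,0,0.425,-0.89,0.0475,0.28]
    - [0,0,0,0.425,-0.89,0.0475,0.28]
    - [0,0,0,0.425,-0.89,0.0475,0.28]
    - [0,0,0,0.425,-0.89,0.0475,0.28]
    - [0,0,0,0.425,-0.89,0.0475,0.28]

```text
t: 1.98
tool_pos: [0.5201, -0.0933, 0.1525]
eef_rot: [3.137, -0.14, 0.0]
force: [0.3, -1.5, -0.6]
gripper_width: 0.639
finger_force: 0.0
```

```bash
python3 - <<'E'
from h import *
where()
c=now()
plan([[(pose(615,38.5,130,-5),50,4),(pose(615,38.5,47,-5),50,5)],[(pose(615,38.5,47,-5),0,4)]])
c=pose(615,38.5,47,-5)
plan([[(pose(570,42.3,47,-4.8),0,2),(pose(530,45.6,47,-4.8),0,2),(pose(486,49.3,47,-4.8),0,4)]],c)
E
```

```text
t 2.0 grasp [520.1 -93.3 171.3] yaw -5.1 z [-0. -0. -1.] open 60.1 F [ 0.3 -1.5 -0.6] ff 0.0 j [ 0.01  0.53  0.16  1.92 -0.12  0.7  -1.41]
9 rows: 
  4 x [0.002, 0, -0.002, 0.415, -0.7, 0.205, 0.06]  (from start 2.7) 
  5 x [0.002, 0, -0.002, 0.415, -0.7, 0.62, 0.06]  (from start 3.3)
4 rows: 
  4 x [0, 0, 0, 0, 0, 0, -1]  (from start 0.0)
8 rows: 
  2 x [0, 0, -0.002, -0.225, 0, 0, -1]  (from start 0.7) 
  2 x [0, 0, -0.002, -0.4275, 0.0025, 0, -1]  (from start 1.4) 
  4 x [0, 0, -0.002, -0.6475, 0.0025, 0, -1]  (from start 2.1)
```

Call:
drive_tool:
  series:
    - [0,0,0,0.4175,-0.6825,0.2,0.06]
    - [0,0,0,0.4175,-0.6825,0.2,0.06]
    - [0,0,0,0.4175,-0.6825,0.2,0.06]
    - [0,0,0,0.4175,-0.6825,0.2,0.06]
    - [0,0,0,0.4175,-0.6825,0.4,0.06]
    - [0,0,0,0.4175,-0.6825,0.615,0.06]
    - [0,0,0,0.4175,-0.6825,0.615,0.06]
    - [0,0,0,0.4175,-0.6825,0.615,0.06]
    - [0,0,0,0.4175,-0.6825,0.615,0.06]

```text
t: 3.1
tool_pos: [0.6167, 0.037, 0.0317]
eef_rot: [-3.139, 0.138, -0.006]
force: [0.0, 0.2, 0.5]
gripper_width: 0.526
finger_force: 0.0
```

Call:
drive_tool:
  series:
    - [0,0,0,0,0,0,-1]
    - [0,0,0,0,0,0,-1]
    - [0,0,0,0,0,0,-1]
    - [0,0,0,0,0,0,-1]
    - [0,0,0,0,0,0,-1]
  grip_force: 25

```text
t: 3.72
tool_pos: [0.6151, 0.0376, 0.0295]
eef_rot: [3.138, -0.136, -0.0]
force: [-0.9, -1.9, 1.4]
gripper_width: 0.144
finger_force: 25.0
```

Call:
drive_tool:
  series:
    - [0,0,0,-0.1,0,0,-1]
    - [0,0,0,-0.2,0,0,-1]
    - [0,0,0,-0.3,0,0,-1]
    - [0,0,0,-0.4,0,0,-1]
    - [0,0,0,-0.5,0,0,-1]
    - [0,0,0,-0.575,0,0,-1]
    - [0,0,0,-0.62,0,0,-1]
    - [0,0,0,-0.635,0,0,-1]
    - [0,0,0,-0.635,0,0,-1]
    - [0,0,0,-0.635,0,0,-1]

```text
t: 4.97
tool_pos: [0.4952, 0.048, 0.0297]
eef_rot: [3.138, -0.138, 0.018]
force: [10.2, -2.6, -11.2]
gripper_width: 0.151
finger_force: 25.0
```

```bash
python3 - <<'E'
from h import *
where()
E
```

```text
t 5.0 grasp [494.9  48.1  48.5] yaw -5.0 z [ 0.01 -0.   -1.  ] open 14.2 F [ 10.2  -2.6 -11.2] ff 25.0 j [-0.23  0.7   0.11  2.09 -0.2   0.35 -1.62]
```

Call:
drive_tool:
  series:
    - [0,0,0,0,0,0,0.1]
    - [0,0,0,0,0,0,0.1]
    - [0,0,0,0,0,0,0.1]
    - [0,0,0,0,0,-0.3,0.1]
    - [0,0,0,0,0,-0.6,0.1]
    - [0,0,0,0,0,-0.6,0.1]
    - [0,0,0,0,0,-0.6,0.1]

```text
t: 5.85
tool_pos: [0.4879, 0.0493, 0.1493]
eef_rot: [-3.138, 0.135, 0.001]
force: [-0.4, -0.1, -1.0]
gripper_width: 0.551
finger_force: 0.0
```

```bash
python3 - <<'E'
from h import *
p,d,m=snap('scene','scene1.png'); show(p,d,m); where()
X=cloud(d,m)*1000; hs=cv2.cvtColor(p,cv2.COLOR_RGB2HSV)
k=(hs[...,0]>5)&(hs[...,0]<20)&(hs[...,1]>120)&(X[...,2]>5)&(X[...,2]<45)&(abs(X[...,1]-40)<130)&(X[...,0]>480)&(X[...,0]<760)
q=X[k]; print(len(q),cv2.minAreaRect(q[:,:2].astype(np.float32)))
c=now()
plan([[(pose(440,130,130,22),70,4),(pose(440,130,26,22),70,6)],[(pose(440,130,26,22),0,5),(pose(440,130,120,22),0,4)]])
E
```

```text
green
   [157. 139.] 216 453 -309 41 64 37 28
   [186. 146.] 246 439 -208 41 62 41 -2
   [122. 154.] 217 560 -381 41 61 40 -16
   [279. 184.] 231 442 130 41 64 34 24
   [139. 188.] 234 647 -255 40 61 38 -16
red
   [153. 165.] 228 554 -262 41 45 37 -35
   [323. 200.] 259 427 270 23 131 20 85
   [325. 221.] 279 498 303 23 131 20 87
   [330. 242.] 76 557 342 23 36 17 -85
blue
   [204. 256.] 1816 801 22 88 219 170 85
yellow
   [406. 171.] 111 241 469 66 42 38 -49
   [248. 183.] 81 495 48 63 44 14 -9
   [393. 190.] 133 336 453 65 41 40 -64
   [171. 240.] 208 829 10 204 144 14 83
   [295. 307.] 381 779 330 25 61 61 73
t 5.9 grasp [487.4  49.2 167.4] yaw -4.9 z [-0. -0. -1.] open 51.7 F [ 0.1 -0.2 -0. ] ff 0.0 j [-0.29  0.49  0.19  2.02 -0.15  0.65 -1.66]
2951 ((584.639892578125, 39.489280700683594), (170.14215087890625, 208.7439727783203), 85.36763763427734)
10 rows: 
  4 x [0, 0.002, -0.3, -0.27, -0.3825, 0.1875, 0.49]  (from start 2.5) 
  6 x [0, 0.002, -0.3, -0.27, -0.3825, 0.7075, 0.49]  (from start 2.7)
9 rows: 
  5 x [0, 0, 0, 0, 0, 0, -1]  (from start 0.0) 
  4 x [0, 0, 0, 0, 0, -0.47, -1]  (from start 1.5)
```

View pics/scene1.png

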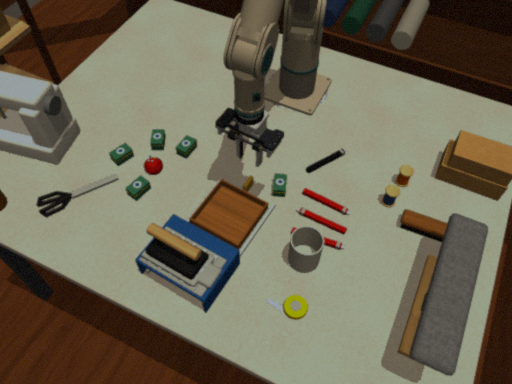

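The tray is now fully out at image (230,215), and its fin has moved to about (495,48). That works out to a joint value of about 0.177. Next is the near box.

Call:
drive_tool:
  series:
    - [0,0,-0.3,-0.27,-0.3825,0.1875,0.49]
    - [0,0,-0.3,-0.27,-0.3825,0.1875,0.49]
    - [0,0,-0.3,-0.27,-0.3825,0.1875,0.49]
    - [0,0,-0.3,-0.27,-0.3825,0.1875,0.49]
    - [0,0,-0.3,-0.27,-0.3825,0.5,0.49]
    - [0,0,-0.3,-0.27,-0.3825,0.7075,0.49]
    - [0,0,-0.3,-0.27,-0.3825,0.7075,0.49]
    - [0,0,-0.3,-0.27,-0.3825,0.7075,0.49]
    - [0,0,-0.3,-0.27,-0.3825,0.7075,0.49]

```text
t: 7.02
tool_pos: [0.4432, 0.1302, 0.0095]
eef_rot: [-3.084, -0.599, -0.007]
force: [1.0, 0.9, -0.7]
gripper_width: 0.744
finger_force: 0.0
```

Call:
drive_tool:
  series:
    - [0,0,0,0,0,0,-1]
    - [0,0,0,0,0,0,-1]
    - [0,0,0,0,0,0,-1]
    - [0,0,0,0,0,0,-1]
    - [0,0,0,0,0,-0.2,-1]
    - [0,0,0,0,0,-0.47,-1]
    - [0,0,0,0,0,-0.47,-1]
    - [0,0,0,0,0,-0.47,-1]

```text
t: 8.02
tool_pos: [0.441, 0.1298, 0.1016]
eef_rot: [3.084, 0.601, -0.001]
force: [0.1, -1.0, -1.5]
gripper_width: 0.426
finger_force: 24.9
```

```bash
python3 - <<'E'
from h import *
where()
plan([[(pose(568.5,81.3,120,85),0,7),(pose(568.5,81.3,50,85),0,2),(pose(568.5,81.3,35,85),0,3)]])
plan([[(pose(568.5,81.3,35,85),52,3),(pose(568.5,81.3,130,85),52,4)],[(pose(510,-60,130,40),70,5)],[(pose(438,-208,130,-4),70,5),(pose(438,-208,26,-4),70,5)],[(pose(438,-208,26,-4),0,4),(pose(438,-208,120,-4),0,4)]],pose(568.5,81.3,35,85))
E
```

```text
t 8.0 grasp [441.  129.8 120.4] yaw 22.0 z [-0. -0. -1.] open 40.1 F [ 0.1 -1.  -1.5] ff 24.9 j [-0.38  0.54  0.05  2.13 -0.05  0.47 -1.48]
12 rows: 
  7 x [0, 0, -0.7, 0.5, 0.465, 0.0025, -1]  (from start 5.9) 
  2 x [0, 0, -0.7, 0.5, 0.465, 0.3525, -1]  (from start 5.9) 
  3 x [0, 0, -0.7, 0.5, 0.465, 0.4275, -1]  (from start 5.9)
7 rows: 
  3 x [0, 0, 0, 0, 0, 0, 0.11]  (from start 0.0) 
  4 x [0, 0, 0, 0, 0, -0.475, 0.11]  (from start 1.5)
5 rows: 
  5 x [0, 0, 0.5, -0.73, -0.23, 0, 0.49]  (from start 4.2)
10 rows: 
  5 x [0, 0, 0.488, -0.75, 0.335, 0, 0.49]  (from start 4.1) 
  5 x [0, 0, 0.488, -0.75, 0.335, 0.52, 0.49]  (from start 4.1)
8 rows: 
  4 x [0, 0, 0, 0, 0, 0, -1]  (from start 0.0) 
  4 x [0, 0, 0, 0, 0, -0.47, -1]  (from start 1.5)
```

Call:
drive_tool:
  series:
    - [0,0,-0.7,0.5,0.465,0,-1]
    - [0,0,-0.7,0.5,0.465,0,-1]
    - [0,0,-0.7,0.5,0.465,0,-1]
    - [0,0,-0.7,0.5,0.465,0,-1]
    - [0,0,-0.7,0.5,0.465,0,-1]
    - [0,0,-0.7,0.5,0.465,0,-1]
    - [0,0,-0.7,0.5,0.465,0,-1]
    - [0,0,-0.7,0.5,0.465,0.2,-1]
    - [0,0,-0.7,0.5,0.465,0.36,-1]
    - [0,0,-0.7,0.5,0.465,0.425,-1]
    - [0,0,-0.7,0.5,0.465,0.425,-1]
    - [0,0,-0.7,0.5,0.465,0.425,-1]

```text
t: 9.52
tool_pos: [0.5691, 0.0814, 0.017]
eef_rot: [2.317, 2.122, 0.0]
force: [-0.1, -0.5, -0.6]
gripper_width: 0.423
finger_force: 24.9
```

Call:
drive_tool:
  series:
    - [0,0,0,0,0,0,0.11]
    - [0,0,0,0,0,0,0.11]
    - [0,0,0,0,0,0,0.11]
    - [0,0,0,0,0,-0.2,0.11]
    - [0,0,0,0,0,-0.475,0.11]
    - [0,0,0,0,0,-0.475,0.11]
    - [0,0,0,0,0,-0.475,0.11]

```text
t: 10.4
tool_pos: [0.5687, 0.0809, 0.1118]
eef_rot: [2.316, 2.123, -0.001]
force: [-0.4, -0.2, -0.2]
gripper_width: 0.556
finger_force: 0.0
```

Call:
drive_tool:
  series:
    - [0,0,0.5,-0.73,-0.23,0,0.49]
    - [0,0,0.5,-0.73,-0.23,0,0.49]
    - [0,0,0.5,-0.73,-0.23,0,0.49]
    - [0,0,0.5,-0.73,-0.23,0,0.49]
    - [0,0,0.5,-0.73,-0.23,0,0.49]
    - [0,0,0.5,-0.73,-0.23,0,0.49]

```text
t: 11.15
tool_pos: [0.5101, -0.0596, 0.1111]
eef_rot: [-2.949, -1.08, 0.002]
force: [-0.3, 0.4, -0.3]
gripper_width: 0.745
finger_force: 0.0
```

```bash
python3 - <<'E'
from h import *
where()
p,d,m=snap('scene','scene2.png'); show(p,d,m)
plan([[(pose(438,-208,130,-4),70,6),(pose(438,-208,26,-4),70,6)]])
E
```

```text
t 11.2 grasp [510.1 -59.6 129.9] yaw 40.2 z [-0.  0. -1.] open 70.0 F [-0.3  0.4 -0.3] ff 0.0 j [ 0.12  0.57 -0.09  1.98  0.09  0.59 -0.89]
green
   [158. 139.] 216 453 -309 42 66 36 24
   [121. 154.] 253 561 -380 40 63 41 -16
   [182. 151.] 79 588 -102 77 13 5 -61
   [139. 188.] 239 647 -254 40 62 43 -16
   [245. 209.] 254 570 79 48 61 42 82
red
   [153. 165.] 228 551 -265 41 45 39 -19
   [323. 200.] 260 427 270 23 131 19 84
   [325. 221.] 278 497 303 22 133 21 87
   [330. 242.] 74 557 342 22 36 17 -81
blue
   [204. 256.] 1804 801 22 88 219 172 85
yellow
   [406. 171.] 111 240 468 65 41 38 -16
   [248. 183.] 88 496 47 64 44 12 -2
   [393. 190.] 131 335 453 65 39 38 28
   [171. 239.] 217 829 10 204 145 13 82
   [295. 307.] 384 779 331 25 61 61 -69
12 rows: 
  6 x [0, 0, 0.492, -0.755, 0.3325, 0, 0.49]  (from start 4.1) 
  6 x [0, 0, 0.492, -0.755, 0.335, 0.52, 0.49]  (from start 4.1)
```

Call:
drive_tool:
  series:
    - [0,0,0.49,-0.755,0.3325,0,0.49]
    - [0,0,0.49,-0.755,0.3325,0,0.49]
    - [0,0,0.49,-0.755,0.3325,0,0.49]
    - [0,0,0.49,-0.755,0.3325,0,0.49]
    - [0,0,0.49,-0.755,0.3325,0,0.49]
    - [0,0,0.49,-0.755,0.3325,0,0.49]

```text
t: 11.95
tool_pos: [0.4382, -0.2073, 0.1118]
eef_rot: [-3.139, 0.103, 0.0]
force: [0.3, -0.3, 0.4]
gripper_width: 0.743
finger_force: 0.0
```

```bash
python3 - <<'E'
from h import *
where()
p,d,m=snap('wrist','wrist1.png')
hs=cv2.cvtColor(p,cv2.COLOR_RGB2HSV); k=cv2.morphologyEx(cv2.inRange(hs,(50,90,25),(90,255,200)),cv2.MORPH_CLOSE,np.ones((9,9),np.uint8))
f=192/np.tan(np.radians(m['vfov'])/2); Rm=R.from_rotvec(m['orientation']).as_matrix()
for c in cv2.findContours(k,0,2)[0]:
    if cv2.contourArea(c)<300: continue
    q=c[:,0].astype(float)-[m['cx'],m['cy']]; r=np.hypot(*q.T); th=r/f
    v=np.stack([q[:,0]/r*np.sin(th),-q[:,1]/r*np.sin(th),-np.cos(th)],1)@Rm.T
    w=m['xyz']+v*((0.036-m['xyz'][2])/v[:,2])[:,None]
    print(c[:,0].mean(0).round(),[np.round(x,0) for x in cv2.minAreaRect((w[:,:2]*1000).astype(np.float32))])
E
```

```text
t 11.9 grasp [ 438.2 -207.3  130.6] yaw -3.8 z [-0.  0. -1.] open 69.9 F [ 0.3 -0.3  0.4] ff 0.0 j [ 0.31  0.54  0.1   2.06 -0.1   0.54 -1.15]
[370. 161.] [array([ 470., -310.]), array([31., 18.]), np.float64(85.0)]
[  6. 102.] [array([568.,  67.]), array([23., 39.]), np.float64(84.0)]
[431.  69.] [array([ 557., -380.]), array([38., 62.]), np.float64(71.0)]
```

View pics/wrist1.png

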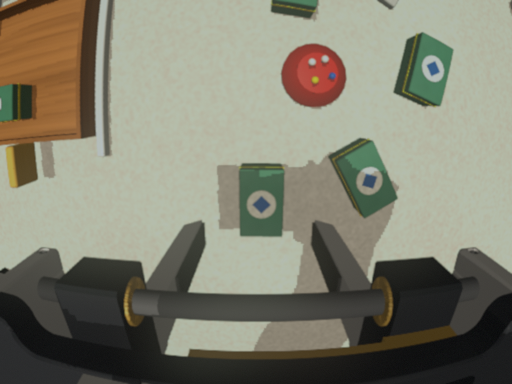

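The wrist picture shows the target box centred and square between the fingers at (261,205). Its neighbour is at (363,178), so I will narrow the opening.

Call:
drive_tool:
  series:
    - [0,0,0,0,0,0,0.2]
    - [0,0,0,0,0,0,0.2]
    - [0,0,0,0,0,0.3,0.2]
    - [0,0,0,0,0,0.52,0.2]
    - [0,0,0,0,0,0.52,0.2]
    - [0,0,0,0,0,0.52,0.2]

```text
t: 12.75
tool_pos: [0.4384, -0.2086, 0.009]
eef_rot: [3.139, -0.111, 0.002]
force: [0.6, -0.1, -0.2]
gripper_width: 0.598
finger_force: 0.0
```

Call:
drive_tool:
  series:
    - [0,0,0,0,0,0,-1]
    - [0,0,0,0,0,0,-1]
    - [0,0,0,0,0,0,-1]
    - [0,0,0,0,0,0,-1]
    - [0,0,0,0,0,-0.2,-1]
    - [0,0,0,0,0,-0.47,-1]
    - [0,0,0,0,0,-0.47,-1]
    - [0,0,0,0,0,-0.47,-1]

```text
t: 13.75
tool_pos: [0.4375, -0.208, 0.102]
eef_rot: [-3.139, 0.111, -0.0]
force: [-0.3, 0.4, -0.7]
gripper_width: 0.419
finger_force: 25.0
```

```bash
python3 - <<'E'
from h import *
where()
p,d,m=snap('scene'); show(p,d,m)
A=(598.7,-1.6)
plan([[(pose(520,-100,120,45),0,6)],[(pose(*A,120,85),0,5),(pose(*A,35,85),0,5)],
[(pose(*A,35,85),52,3),(pose(*A,130,85),52,4)],[(pose(510,-150,150,50),60,5)],[(pose(453,-309,130,27),60,5),(pose(453,-309,26,27),60,5)],[(pose(453,-309,26,27),0,4),(pose(453,-309,120,27),0,4)]])
E
```

```text
t 13.8 grasp [ 437.5 -208.   120.8] yaw -4.1 z [ 0.  0. -1.] open 39.4 F [-0.3  0.4 -0.7] ff 25.0 j [ 0.31  0.56  0.11  2.07 -0.11  0.51 -1.14]
green
   [301.  72.] 40 52 28 140 84 18 -57
   [179. 130.] 137 454 -210 133 49 28 63
   [158. 139.] 215 456 -308 41 65 37 27
   [121. 154.] 251 560 -380 40 60 42 -22
   [139. 188.] 232 648 -256 40 62 39 -14
   [246. 208.] 262 570 78 48 62 40 85
red
   [153. 165.] 227 553 -264 41 47 39 -44
   [323. 200.] 260 428 269 23 131 23 85
   [325. 221.] 277 498 303 23 132 21 87
   [330. 242.] 75 556 342 23 36 19 -83
blue
   [204. 256.] 1796 801 22 88 220 171 85
yellow
   [406. 171.] 111 241 469 65 40 39 -78
   [248. 183.] 83 499 47 63 43 13 -4
   [393. 190.] 132 336 452 66 40 37 37
   [171. 239.] 212 829 10 204 145 13 83
   [295. 307.] 382 778 330 25 62 61 -3
6 rows: 
  6 x [0, 0, -0.544, 0.375, -0.5675, 0, -1]  (from start 4.6)
10 rows: 
  5 x [-0.002, 0, -0.446, 0.625, -0.07, 0, -1]  (from start 3.8) 
  5 x [-0.002, 0, -0.446, 0.6275, -0.07, 0.425, -1]  (from start 3.8)
7 rows: 
  3 x [0, 0, 0, -0.0025, 0, 0, 0.11]  (from start 0.0) 
  4 x [0, 0, 0, -0.0025, 0, -0.475, 0.11]  (from start 1.5)
5 rows: 
  5 x [0, 0, 0.39, -0.7775, -0.3775, -0.1, 0.28]  (from start 3.3)
10 rows: 
  5 x [0, 0, 0.256, -0.79, 0.2925, 0.1, 0.28]  (from start 2.7) 
  5 x [0, 0, 0.256, -0.7925, 0.2925, 0.62, 0.28]  (from start 3.4)
8 rows: 
  4 x [0, 0, 0, 0, 0, 0, -1]  (from start 0.0) 
  4 x [0, 0, 0, 0.0025, 0, -0.47, -1]  (from start 1.5)
```

Call:
drive_tool:
  series:
    - [0,0,-0.544,0.375,-0.5675,0,-1]
    - [0,0,-0.544,0.375,-0.5675,0,-1]
    - [0,0,-0.544,0.375,-0.5675,0,-1]
    - [0,0,-0.544,0.375,-0.5675,0,-1]
    - [0,0,-0.544,0.375,-0.5675,0,-1]
    - [0,0,-0.544,0.375,-0.5675,0,-1]
    - [0,0,-0.544,0.375,-0.5675,0,-1]

```text
t: 14.68
tool_pos: [0.5199, -0.1004, 0.1011]
eef_rot: [-2.904, -1.196, 0.002]
force: [-1.2, 0.0, -1.4]
gripper_width: 0.427
finger_force: 25.0
```

Call:
drive_tool:
  series:
    - [0,0,-0.446,0.625,-0.07,0,-1]
    - [0,0,-0.446,0.625,-0.07,0,-1]
    - [0,0,-0.446,0.625,-0.07,0,-1]
    - [0,0,-0.446,0.625,-0.07,0,-1]
    - [0,0,-0.446,0.625,-0.07,0,-1]
    - [0,0,-0.446,0.625,-0.07,0.2,-1]
    - [0,0,-0.446,0.625,-0.07,0.36,-1]
    - [0,0,-0.446,0.625,-0.07,0.425,-1]
    - [0,0,-0.446,0.625,-0.07,0.425,-1]
    - [0,0,-0.446,0.625,-0.07,0.425,-1]

```text
t: 15.92
tool_pos: [0.5997, -0.0023, 0.0175]
eef_rot: [2.317, 2.121, 0.001]
force: [0.0, -0.6, -1.0]
gripper_width: 0.427
finger_force: 25.0
```

Call:
drive_tool:
  series:
    - [0,0,0,0,0,0,0.11]
    - [0,0,0,0,0,0,0.11]
    - [0,0,0,0,0,0,0.11]
    - [0,0,0,0,0,-0.2,0.11]
    - [0,0,0,0,0,-0.475,0.11]
    - [0,0,0,0,0,-0.475,0.11]
    - [0,0,0,0,0,-0.475,0.11]

```text
t: 16.8
tool_pos: [0.5988, -0.0025, 0.1117]
eef_rot: [-2.316, -2.123, 0.001]
force: [0.4, 0.5, 0.3]
gripper_width: 0.555
finger_force: 0.0
```

Call:
drive_tool:
  series:
    - [0,0,0.39,-0.7775,-0.3775,-0.1,0.28]
    - [0,0,0.39,-0.7775,-0.3775,-0.1,0.28]
    - [0,0,0.39,-0.7775,-0.3775,-0.1,0.28]
    - [0,0,0.39,-0.7775,-0.3775,-0.1,0.28]
    - [0,0,0.39,-0.7775,-0.3775,-0.1,0.28]
    - [0,0,0.39,-0.7775,-0.3775,-0.1,0.28]

```text
t: 17.55
tool_pos: [0.5103, -0.1497, 0.1311]
eef_rot: [-2.845, -1.329, 0.002]
force: [-0.3, -0.1, -0.2]
gripper_width: 0.639
finger_force: 0.0
```

```bash
python3 - <<'E'
from h import *
where()
p,d,m=snap('scene','scene3.png'); show(p,d,m)
p,d,m=snap('top'); show(p,d,m)
E
```

```text
t 17.6 grasp [ 510.4 -149.7  149.9] yaw 50.1 z [-0.  0. -1.] open 60.1 F [-0.3 -0.1 -0.2] ff 0.0 j [ 0.34  0.57 -0.16  1.92  0.14  0.67 -0.6 ]
green
   [158. 141.] 146 519 -251 43 215 43 43
   [122. 154.] 217 560 -380 41 60 41 -22
   [139. 188.] 235 647 -255 40 61 40 -13
   [230. 208.] 521 588 37 49 156 56 -74
red
   [153. 165.] 225 551 -264 41 45 37 -19
   [323. 200.] 255 427 269 23 132 22 85
   [325. 221.] 284 498 303 23 134 20 86
   [330. 242.] 77 557 342 23 36 18 -83
blue
   [204. 256.] 1807 801 22 88 220 171 85
yellow
   [406. 171.] 111 242 467 66 39 38 -59
   [247. 184.] 94 499 47 62 41 12 -5
   [392. 191.] 122 335 452 65 40 39 20
   [171. 240.] 213 828 9 204 147 14 82
   [295. 307.] 384 779 330 25 63 61 -26
green
   [383. 146.] 234 629 -235 38 119 49 -39
   [301. 162.] 243 599 -6 46 63 39 85
   [271. 172.] 293 571 80 46 63 39 84
red
   [198. 175.] 266 561 295 20 134 17 -84
   [195. 197.] 267 496 306 20 134 17 87
   [206. 220.] 275 426 272 20 134 17 85
blue
   [293. 108.] 1429 799 23 86 220 165 85
yellow
   [301.  65.] 310 826 11 202 144 17 84
   [188. 102.] 310 778 330 23 62 60 1
   [282. 197.] 64 498 49 60 43 11 -6
   [138. 253.] 195 334 454 62 41 40 -89
   [132. 286.] 204 240 471 63 42 40 -45
```

Call:
drive_tool:
  series:
    - [0,0,0.256,-0.79,0.2925,0.1,0.28]
    - [0,0,0.256,-0.79,0.2925,0.1,0.28]
    - [0,0,0.256,-0.79,0.2925,0.1,0.28]
    - [0,0,0.256,-0.79,0.2925,0.1,0.28]
    - [0,0,0.256,-0.79,0.2925,0.1,0.28]
    - [0,0,0.256,-0.79,0.2925,0.4,0.28]
    - [0,0,0.256,-0.79,0.2925,0.62,0.28]
    - [0,0,0.256,-0.79,0.2925,0.62,0.28]
    - [0,0,0.256,-0.79,0.2925,0.62,0.28]

```text
t: 18.77
tool_pos: [0.4553, -0.3085, 0.0093]
eef_rot: [3.054, 0.734, 0.003]
force: [0.6, 0.6, 1.4]
gripper_width: 0.642
finger_force: 0.0
```

Call:
drive_tool:
  series:
    - [0,0,0,0,0,0,-1]
    - [0,0,0,0,0,0,-1]
    - [0,0,0,0,0,0,-1]
    - [0,0,0,0,0,0,-1]
    - [0,0,0,0,0,-0.2,-1]
    - [0,0,0,0,0,-0.52,-1]
    - [0,0,0,0,0,-0.52,-1]
    - [0,0,0,0,0,-0.52,-1]

```text
t: 19.77
tool_pos: [0.4533, -0.3091, 0.112]
eef_rot: [3.055, 0.73, -0.0]
force: [-0.3, -0.9, -1.3]
gripper_width: 0.424
finger_force: 25.0
```

```bash
python3 - <<'E'
from h import *
where()
A=(642.2,75.1)
plan([[(pose(520,-150,130,55),0,6)],[(pose(585,-40,130,85),0,5)],[(pose(*A,130,85),0,5),(pose(*A,35,85),0,5)],
[(pose(*A,35,85),52,3),(pose(*A,140,85),52,4)],[(pose(560,0,170,85),60,5)]])
E
```

```text
t 19.8 grasp [ 453.3 -309.1  130.8] yaw 26.9 z [-0. -0. -1.] open 39.9 F [-0.3 -0.9 -1.3] ff 25.0 j [ 0.59  0.61 -0.06  1.89  0.06  0.64 -0.61]
6 rows: 
  6 x [0, 0, -0.312, 0.6575, -0.5575, 0.005, -1]  (from start 2.8)
5 rows: 
  5 x [0, 0, -0.334, 0.6375, -0.05, 0, -1]  (from start 2.8)
10 rows: 
  5 x [0, 0, 0, 0.5975, 0.235, 0, -1]  (from start 2.1) 
  5 x [0, 0, 0, 0.5975, 0.235, 0.475, -1]  (from start 2.6)
7 rows: 
  3 x [0, 0, 0, 0, 0, 0, 0.11]  (from start 0.0) 
  4 x [0, 0, 0, 0, 0, -0.525, 0.11]  (from start 1.7)
5 rows: 
  5 x [0, 0, 0, -0.41, -0.3775, -0.15, 0.28]  (from start 1.8)
```

Call:
drive_tool:
  series:
    - [0,0,-0.312,0.6575,-0.5575,0.005,-1]
    - [0,0,-0.312,0.6575,-0.5575,0.005,-1]
    - [0,0,-0.312,0.6575,-0.5575,0.005,-1]
    - [0,0,-0.312,0.6575,-0.5575,0.005,-1]
    - [0,0,-0.312,0.6575,-0.5575,0.005,-1]
    - [0,0,-0.312,0.6575,-0.5575,0.005,-1]

```text
t: 20.52
tool_pos: [0.5193, -0.152, 0.1102]
eef_rot: [-2.789, -1.446, 0.003]
force: [-0.4, -0.1, -0.5]
gripper_width: 0.422
finger_force: 25.0
```

Call:
drive_tool:
  series:
    - [0,0,-0.334,0.6375,-0.05,0,-1]
    - [0,0,-0.334,0.6375,-0.05,0,-1]
    - [0,0,-0.334,0.6375,-0.05,0,-1]
    - [0,0,-0.334,0.6375,-0.05,0,-1]
    - [0,0,-0.334,0.6375,-0.05,0,-1]

```text
t: 21.15
tool_pos: [0.5847, -0.0425, 0.1107]
eef_rot: [2.321, 2.117, -0.003]
force: [-0.3, -0.3, -0.9]
gripper_width: 0.424
finger_force: 25.0
```

Call:
drive_tool:
  series:
    - [0,0,0,0.5975,0.235,0,-1]
    - [0,0,0,0.5975,0.235,0,-1]
    - [0,0,0,0.5975,0.235,0,-1]
    - [0,0,0,0.5975,0.235,0,-1]
    - [0,0,0,0.5975,0.235,0,-1]
    - [0,0,0,0.5975,0.235,0.2,-1]
    - [0,0,0,0.5975,0.235,0.4,-1]
    - [0,0,0,0.5975,0.235,0.475,-1]
    - [0,0,0,0.5975,0.235,0.475,-1]
    - [0,0,0,0.5975,0.235,0.475,-1]

```text
t: 22.4
tool_pos: [0.643, 0.074, 0.0167]
eef_rot: [2.317, 2.121, 0.001]
force: [-0.8, 0.6, -1.7]
gripper_width: 0.425
finger_force: 25.0
```

Call:
drive_tool:
  series:
    - [0,0,0,0,0,0,0.11]
    - [0,0,0,0,0,0,0.11]
    - [0,0,0,0,0,0,0.11]
    - [0,0,0,0,0,-0.2,0.11]
    - [0,0,0,0,0,-0.525,0.11]
    - [0,0,0,0,0,-0.525,0.11]
    - [0,0,0,0,0,-0.525,0.11]

```text
t: 23.28
tool_pos: [0.6424, 0.0746, 0.121]
eef_rot: [2.315, 2.123, -0.0]
force: [-1.4, -1.2, -0.9]
gripper_width: 0.555
finger_force: 0.0
```

Call:
drive_tool:
  series:
    - [0,0,0,-0.41,-0.3775,-0.15,0.1]
    - [0,0,0,-0.41,-0.3775,-0.15,0.1]
    - [0,0,0,-0.41,-0.3775,-0.15,0.1]
    - [0,0,0,-0.41,-0.3775,-0.15,0.1]
    - [0,0,0,-0.41,-0.3775,-0.15,0.1]

```text
t: 23.9
tool_pos: [0.5608, 0.0011, 0.1501]
eef_rot: [-2.313, -2.124, -0.0]
force: [1.5, 0.9, -0.1]
gripper_width: 0.552
finger_force: 0.0
```

```bash
python3 - <<'E'
from h import *
where()
p,d,m=snap('scene','scene4.png'); show(p,d,m)
plan([[(pose(497,47.5,150,175),50,10)],[(pose(497,47.5,47,175),50,7)],[(pose(497,47.5,47,175),0,5)],[(pose(600,38.9,47,175),0,8)],[(pose(672,32.8,47,175),0,8)]])
E
```

```text
t 23.9 grasp [560.8   1.1 168.9] yaw 85.1 z [-0.  0. -1.] open 51.8 F [ 1.5  0.9 -0.1] ff 0.0 j [ 0.17  0.59 -0.33  1.82  0.26  0.78 -0.39]
green
   [298.  71.] 45 55 18 140 106 35 -69
   [128. 150.] 216 538 -376 41 62 42 -15
   [139. 188.] 240 647 -256 40 64 39 -10
   [231. 214.] 877 604 34 48 143 111 83
red
   [153. 166.] 227 554 -263 41 44 42 -60
   [323. 200.] 259 428 269 23 131 21 85
   [325. 221.] 276 498 304 23 132 20 87
   [330. 242.] 77 555 342 22 37 19 -89
blue
   [204. 256.] 1795 801 22 89 219 171 85
yellow
   [406. 171.] 110 241 468 66 39 39 -75
   [247. 184.] 88 502 46 63 45 13 -4
   [393. 190.] 129 336 453 66 40 38 35
   [171. 239.] 213 830 10 204 144 13 81
   [295. 307.] 381 779 330 25 61 61 -71
10 rows: 
  10 x [0, 0, -0.998, 0.205, -0.3375, 0.095, 0.06]  (from start 8.4)
7 rows: 
  7 x [0, 0, 0, 0, 0, 0.515, 0.06]  (from start 1.6)
5 rows: 
  5 x [0, 0, 0, 0, 0, 0, -1]  (from start 0.0)
8 rows: 
  8 x [0, 0, 0, -0.5175, 0.0025, 0, -1]  (from start 1.7)
8 rows: 
  8 x [0, 0, 0, -0.36, 0, 0, -1]  (from start 1.2)
```

View pics/scene4.png

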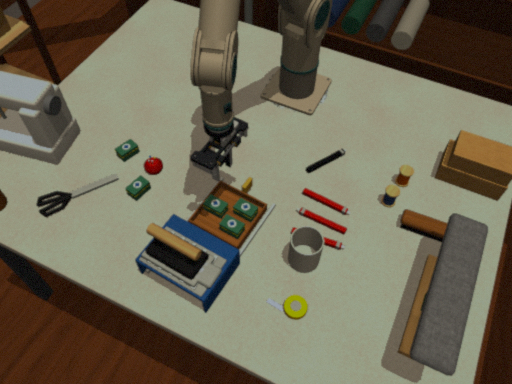

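The picture shows three boxes flat in the tray at (230,212). One loose box was knocked to (127,150), which does no harm. Next I grip the fin, pull it once more against the stop and then push the tray home.

Call:
drive_tool:
  series:
    - [0,0,-0.998,0.205,-0.32,0.095,0.06]
    - [0,0,-0.998,0.205,-0.32,0.095,0.06]
    - [0,0,-0.998,0.205,-0.32,0.095,0.06]
    - [0,0,-0.998,0.205,-0.32,0.095,0.06]
    - [0,0,-0.998,0.205,-0.32,0.095,0.06]
    - [0,0,-0.998,0.205,-0.32,0.095,0.06]
    - [0,0,-0.998,0.205,-0.32,0.095,0.06]
    - [0,0,-0.998,0.205,-0.32,0.095,0.06]
    - [0,0,-0.998,0.205,-0.32,0.095,0.06]
    - [0,0,-0.998,0.205,-0.32,0.095,0.06]
    - [0,0,-0.998,0.205,-0.32,0.095,0.06]
    - [0,0,-0.998,0.205,-0.32,0.095,0.06]

```text
t: 25.45
tool_pos: [0.5002, 0.0463, 0.1319]
eef_rot: [0.141, 3.138, -0.0]
force: [-0.1, -0.5, -0.4]
gripper_width: 0.529
finger_force: 0.0
```

Call:
drive_tool:
  series:
    - [0,0,0,0,0,0.25,0.06]
    - [0,0,0,0,0,0.515,0.06]
    - [0,0,0,0,0,0.515,0.06]
    - [0,0,0,0,0,0.515,0.06]

```text
t: 25.95
tool_pos: [0.501, 0.0468, 0.0303]
eef_rot: [0.14, 3.137, 0.001]
force: [0.6, 0.9, 0.2]
gripper_width: 0.53
finger_force: 0.0
```

```bash
python3 - <<'E'
from h import *
where()
E
```

```text
t 25.9 grasp [501.   46.8  49.1] yaw 174.9 z [ 0.  0. -1.] open 49.8 F [0.6 0.9 0.2] ff 0.0 j [ 0.24  0.78 -0.59  2.05  0.82  0.56  0.53]
```

Call:
drive_tool:
  series:
    - [0,0,0,0,0,0,-1]
    - [0,0,0,0,0,0,-1]
    - [0,0,0,0,0,0,-1]
    - [0,0,0,0,0,0,-1]
    - [0,0,0,0.03,0,0,-1]
    - [0,0,0,0.06,0,0,-1]
    - [0,0,0,0.06,0,0,-1]
    - [0,0,0,0.06,0,0,-1]
    - [0,0,0,0.06,0,0,-1]
    - [0,0,0,0.06,0,0,-1]

```text
t: 27.2
tool_pos: [0.4941, 0.0482, 0.0296]
eef_rot: [0.14, 3.129, 0.006]
force: [13.9, 1.0, -9.0]
gripper_width: 0.149
finger_force: 25.0
```

Call:
drive_tool:
  series:
    - [0,0,0,-0.03,0,0,-1]
    - [0,0,0,-0.1,0,0,-1]
    - [0,0,0,-0.18,0,0,-1]
    - [0,0,0,-0.26,0,0,-1]
    - [0,0,0,-0.34,0,0,-1]
    - [0,0,0,-0.42,0,0,-1]
    - [0,0,0,-0.5,0,0,-1]
    - [0,0,0,-0.58,0,0,-1]
    - [0,0,0,-0.65,0,0,-1]
    - [0,0,0,-0.7,0,0,-1]
    - [0,0,0,-0.7,0,0,-1]

```text
t: 28.58
tool_pos: [0.6283, 0.0364, 0.0296]
eef_rot: [0.139, 3.137, 0.004]
force: [1.9, 3.8, 3.5]
gripper_width: 0.146
finger_force: 25.0
```

Call:
drive_tool:
  series:
    - [0,0,0,-0.06,0,0,-1]
    - [0,0,0,-0.12,0,0,-1]
    - [0,0,0,-0.17,0,0,-1]
    - [0,0,0,-0.21,0,0,-1]
    - [0,0,0,-0.24,0,0,-1]
    - [0,0,0,-0.255,0,0,-1]
    - [0,0,0,-0.255,0,0,-1]
    - [0,0,0,-0.255,0,0,-1]

```text
t: 29.58
tool_pos: [0.6737, 0.0324, 0.0294]
eef_rot: [-0.138, -3.131, -0.001]
force: [-9.3, 4.3, 12.2]
gripper_width: 0.148
finger_force: 25.0
```

```bash
python3 - <<'E'
from h import *
where(); p,d,m=snap('scene'); show(p,d,m)
E
```

```text
t 29.6 grasp [673.8  32.4  48.2] yaw 175.0 z [-0.01  0.   -1.  ] open 13.9 F [-9.3  4.3 12.2] ff 25.0 j [ 0.27  0.96 -0.67  1.55  0.71  0.89  0.83]
green
   [127. 150.] 250 539 -372 40 61 40 -18
   [139. 188.] 234 647 -256 41 63 41 -12
red
   [153. 166.] 224 554 -263 41 42 40 -48
   [323. 200.] 257 427 270 23 131 22 84
   [325. 221.] 281 497 303 23 133 20 87
   [330. 242.] 75 557 342 23 36 16 -82
blue
   [204. 256.] 1768 802 22 88 219 170 85
yellow
   [406. 171.] 113 241 467 66 40 39 -16
   [393. 190.] 132 336 451 66 38 38 -60
   [171. 239.] 208 829 9 204 145 12 81
   [295. 307.] 384 779 330 25 62 60 -2
```

Fin travel was about 180 mm, so the tray is home. Next I release it and go for the holders, taking the one by the pot first and gripping it with the tool leaned 25° away from the pot.

Call:
drive_tool:
  series:
    - [0,0,0,-0.235,0,0,-0.2]
    - [0,0,0,-0.235,0,0,0]
    - [0,0,0,-0.235,0,0,0]
    - [0,0,0,-0.235,0,-0.4,0]
    - [0,0,0,-0.235,0,-0.8,0]
    - [0,0,0,-0.235,0,-0.8,0]
    - [0,0,0,-0.235,0,-0.8,0]

```text
t: 30.5
tool_pos: [0.7256, 0.025, 0.1917]
eef_rot: [0.142, 3.135, -0.002]
force: [-0.3, 0.3, -0.4]
gripper_width: 0.495
finger_force: 0.0
```

```bash
cat >> h.py <<'E'
def pick(x,y,yaw,op=42):
    plan([[(pose(x,y,130,yaw,-25),op,4),(pose(x,y,22,yaw,-25),op,6)],[(pose(x,y,22,yaw,-25),0,5),(pose(x,y,120,yaw,-25),0,4)]],pose(x,y,130,yaw,-25))
E
python3 - <<'E'
from h import *
where()
plan([[(pose(560,160,220,130),42,6)],[(pose(556,344,130,96,-25),42,8)]])
pick(556,344,96)
c=pose(556,344,120,96,-25)
plan([[(pose(510,250,280,60,0),0,8)],[(pose(510,210,290,25,65),0,10)]],c)
E
```

```text
t 30.5 grasp [725.6  25.  210.5] yaw 174.8 z [ 0. -0. -1.] open 46.5 F [-0.3  0.3 -0.4] ff 0.0 j [ 0.28  0.86 -0.76  1.27  0.58  1.23  0.99]
6 rows: 
  6 x [0, 0.002, 0.498, 0.885, 0.5975, -0.05, -0.11]  (from start 4.2)
8 rows: 
  8 x [0.082, -0.27, 0.372, 0.685, 0.5525, 0.44, -0.11]  (from start 3.9)
10 rows: 
  4 x [0, 0, 0, 0, 0, 0, -0.11]  (from start 0.0) 
  6 x [0, 0, 0, 0.2275, 0, 0.49, -0.11]  (from start 1.7)
9 rows: 
  5 x [0, 0, 0, 0, 0, 0, -1]  (from start 0.0) 
  4 x [0, 0, 0, -0.2075, 0, -0.445, -1]  (from start 1.6)
8 rows: 
  8 x [0.088, 0.268, 0.394, -0.7, -0.2775, -0.5475, -1]  (from start 4.1)
10 rows: 
  10 x [-0.22, 0.7, 0.346, -0.105, 0.15, -0.1025, -1]  (from start 6.8)
```

My release move was wrong. I carried a forward offset over from the previous call, which sent the gripper about 47 mm too far forward. I'll check the scene before going on.

```bash
python3 - <<'E'
from h import *
p,d,m=snap('scene','scene5.png'); show(p,d,m)
cv2.imwrite('pics/crop5.png',cv2.resize(p[140:320,100:360,::-1],None,fx=3,fy=3,interpolation=cv2.INTER_CUBIC))
p,d,m=snap('top'); show(p,d,m)
s=manip.read_state(); print(s.keys())
E
```

```text
green
   [127. 150.] 212 538 -373 41 62 41 -17
   [139. 188.] 239 647 -255 40 63 39 -13
red
   [153. 165.] 208 553 -259 41 43 40 -24
   [323. 200.] 259 428 269 23 131 20 85
   [325. 221.] 281 497 303 23 133 20 88
   [330. 242.] 74 557 342 22 37 17 -87
blue
   [204. 256.] 1758 802 21 88 220 170 85
yellow
   [406. 171.] 111 243 468 65 40 37 -4
   [393. 190.] 134 334 453 65 40 40 -50
   [215. 227.] 113 676 32 62 41 13 -5
   [171. 240.] 217 829 9 204 146 13 82
   [295. 307.] 383 779 330 25 63 60 -16
green
   [291. 369.] 48 48 26 139 102 27 -62
red
   [198. 175.] 267 561 295 20 134 17 -84
   [382. 183.] 158 544 -251 37 42 22 19
   [195. 197.] 269 496 306 20 134 17 87
   [206. 220.] 275 426 272 20 134 18 85
blue
   [288. 111.] 1118 757 27 86 221 84 84
yellow
   [281.  62.] 89 831 64 202 38 16 84
   [188. 102.] 316 778 331 23 61 61 -2
   [288. 136.] 58 673 34 61 40 12 -1
   [139. 253.] 198 335 453 63 41 41 -80
   [132. 286.] 203 240 471 62 41 40 -44
dict_keys(['t', 'joint_pos', 'qvel', 'effort', 'tool_pos', 'eef_rot', 'force', 'torque', 'finger_force', 'gripper_width'])
```

View pics/crop5.png

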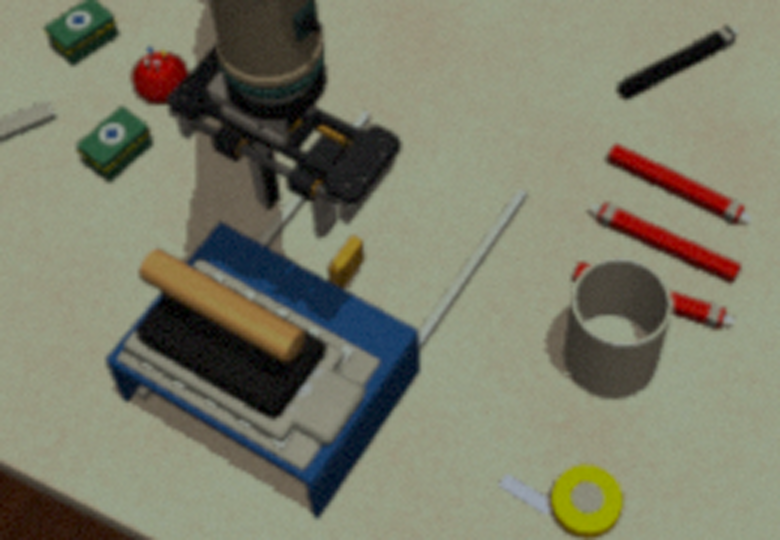

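Nothing moved: the fin is still at (674,33), so the tray is home, and the stand and boxes are intact. In the crop, holders 1 and 3 have their tips at the +y end and holder 2 at the -y end. I carry on.

Call:
drive_tool:
  series:
    - [0,0,0.498,0.885,0.5975,-0.05,-0.11]
    - [0,0,0.498,0.885,0.5975,-0.05,-0.11]
    - [0,0,0.498,0.885,0.5975,-0.05,-0.11]
    - [0,0,0.498,0.885,0.5975,-0.05,-0.11]
    - [0,0,0.498,0.885,0.5975,-0.05,-0.11]
    - [0,0,0.498,0.885,0.5975,-0.05,-0.11]
    - [0,0,0.498,0.885,0.5975,-0.05,-0.11]

```text
t: 31.48
tool_pos: [0.5605, 0.1589, 0.198]
eef_rot: [-1.328, -2.846, 0.002]
force: [0.2, -0.5, -0.1]
gripper_width: 0.447
finger_force: 0.0
```

```bash
python3 - <<'E'
from h import *
where()
plan([[(pose(556,344,150,96,-25),42,8)],[(pose(556,344,22,96,-25),42,6)]])
E
```

```text
t 31.5 grasp [560.5 158.9 216.8] yaw 130.0 z [-0. -0. -1.] open 42.0 F [ 0.2 -0.5 -0.1] ff 0.0 j [ 0.05  0.6  -0.6   1.71  0.4   0.96 -0.  ]
8 rows: 
  8 x [0.082, -0.27, 0.372, 0.69, 0.555, 0.325, -0.11]  (from start 3.9)
6 rows: 
  6 x [0, 0, 0, 0.2725, 0, 0.58, -0.11]  (from start 2.1)
```

Call:
drive_tool:
  series:
    - [0.082,-0.27,0.372,0.69,0.555,0.2,-0.11]
    - [0.082,-0.27,0.372,0.69,0.555,0.325,-0.11]
    - [0.082,-0.27,0.372,0.69,0.555,0.325,-0.11]
    - [0.082,-0.27,0.372,0.69,0.555,0.325,-0.11]
    - [0.082,-0.27,0.372,0.69,0.555,0.325,-0.11]
    - [0.082,-0.27,0.372,0.69,0.555,0.325,-0.11]
    - [0.082,-0.27,0.372,0.69,0.555,0.325,-0.11]

```text
t: 32.35
tool_pos: [0.5577, 0.3347, 0.135]
eef_rot: [1.868, 2.068, -0.413]
force: [-0.1, -0.1, -0.0]
gripper_width: 0.443
finger_force: 0.0
```

```bash
python3 - <<'E'
from h import *
where()
plan([[(pose(556,344,22,96,-25),42,6)],[(pose(556,344,22,96,-25),0,6),(pose(556,344,150,96,-25),0,6)]])
E
```

```text
t 32.4 grasp [556.8 342.7 152. ] yaw 95.8 z [ 0.04 -0.42 -0.91] open 41.6 F [-0.1 -0.1 -0. ] ff 0.0 j [-0.66  0.87 -0.23  1.34  0.52  1.3  -0.97]
6 rows: 
  6 x [0, 0, -0.002, 0.2825, -0.005, 0.585, -0.11]  (from start 2.1)
12 rows: 
  6 x [0, 0, 0, 0, 0, 0, -1]  (from start 0.0) 
  6 x [0, 0, 0, -0.2725, 0, -0.58, -1]  (from start 2.1)
```

Call:
drive_tool:
  series:
    - [0,0,0,0.14,0,0.29,-0.11]
    - [0,0,0,0.22,0,0.46,-0.11]
    - [0,0,0,0.2775,0,0.58,-0.11]
    - [0,0,0,0.2775,0,0.58,-0.11]
    - [0,0,0,0.2775,0,0.58,-0.11]

```text
t: 32.98
tool_pos: [0.5568, 0.3389, 0.0065]
eef_rot: [1.866, 2.071, -0.41]
force: [0.8, -0.0, -0.5]
gripper_width: 0.447
finger_force: 0.0
```

Call:
drive_tool:
  series:
    - [0,0,0,0,0,0,-1]
    - [0,0,0,0,0,0,-1]
    - [0,0,0,0,0,0,-1]
    - [0,0,0,0,0,0,-1]
    - [0,0,0,-0.08,0,-0.17,-1]
    - [0,0,0,-0.2725,0,-0.58,-1]
    - [0,0,0,-0.2725,0,-0.58,-1]
    - [0,0,0,-0.2725,0,-0.58,-1]

```text
t: 33.98
tool_pos: [0.5569, 0.3399, 0.1359]
eef_rot: [1.866, 2.071, -0.406]
force: [-0.1, -1.4, -0.7]
gripper_width: 0.191
finger_force: 25.0
```

```bash
python3 - <<'E'
from h import *
where()
plan([[(pose(510,250,280,60,0),0,8)],[(pose(510,210,290,25,65),0,10)]])
E
```

```text
t 34.0 grasp [556.  347.7 153. ] yaw 95.9 z [ 0.05 -0.42 -0.91] open 17.9 F [-0.1 -1.4 -0.7] ff 25.0 j [-0.67  0.87 -0.23  1.34  0.52  1.3  -0.97]
8 rows: 
  8 x [0.09, 0.266, 0.394, -0.6475, -0.2775, -0.3925, -1]  (from start 4.1)
10 rows: 
  10 x [-0.22, 0.698, 0.344, -0.1025, 0.15, -0.105, -1]  (from start 6.8)
```

Call:
drive_tool:
  series:
    - [0.02,0.06,0.09,-0.1,0,-0.2,-1]
    - [0.05,0.15,0.22,-0.3,-0.1,-0.3925,-1]
    - [0.09,0.266,0.394,-0.6475,-0.2775,-0.3925,-1]
    - [0.09,0.266,0.394,-0.6475,-0.2775,-0.3925,-1]
    - [0.09,0.266,0.394,-0.6475,-0.2775,-0.3925,-1]
    - [0.09,0.266,0.394,-0.6475,-0.2775,-0.3925,-1]
    - [0.09,0.266,0.394,-0.6475,-0.2775,-0.3925,-1]
    - [0.09,0.266,0.394,-0.6475,-0.2775,-0.3925,-1]

```text
t: 34.98
tool_pos: [0.5089, 0.2507, 0.2584]
eef_rot: [2.719, 1.573, -0.01]
force: [0.1, -0.4, -0.4]
gripper_width: 0.188
finger_force: 25.0
```

Call:
drive_tool:
  series:
    - [-0.22,0.698,0.344,-0.1025,0.15,-0.105,-1]
    - [-0.22,0.698,0.344,-0.1025,0.15,-0.105,-1]
    - [-0.22,0.698,0.344,-0.1025,0.15,-0.105,-1]
    - [-0.22,0.698,0.344,-0.1025,0.15,-0.105,-1]
    - [-0.22,0.698,0.344,-0.1025,0.15,-0.105,-1]
    - [-0.22,0.698,0.344,-0.1025,0.15,-0.105,-1]
    - [-0.22,0.698,0.344,-0.1025,0.15,-0.105,-1]
    - [-0.22,0.698,0.344,-0.1025,0.15,-0.105,-1]
    - [-0.22,0.698,0.344,-0.1025,0.15,-0.105,-1]
    - [-0.22,0.698,0.344,-0.1025,0.15,-0.105,-1]

```text
t: 36.22
tool_pos: [0.5271, 0.1953, 0.4147]
eef_rot: [-2.586, -0.682, -1.143]
force: [-0.8, 0.9, -0.4]
gripper_width: 0.192
finger_force: 25.0
```

```bash
python3 - <<'E'
from h import *
where()
p,d,m=snap('scene'); X=cloud(d,m)*1000
cv2.imwrite('pics/crop6.png',cv2.resize(p[60:300,180:420,::-1],None,fx=2.4,fy=2.4,interpolation=cv2.INTER_CUBIC))
hs=cv2.cvtColor(p,cv2.COLOR_RGB2HSV); k=((hs[...,0]<8)|(hs[...,0]>172))&(hs[...,1]>150)&(hs[...,2]>60)&(X[...,2]>60)&(X[...,0]>300)
q=X[k]; print(len(q),q.min(0).round(),q.max(0).round(),q.mean(0).round()); v=np.linalg.svd(q-q.mean(0),full_matrices=False)[2][0]; print('axis',v.round(2))
E
```

```text
t 36.2 grasp [515.2 188.  427.2] yaw 28.6 z [ 0.64  0.39 -0.67] open 18.1 F [-0.8  0.9 -0.4] ff 25.0 j [-0.28 -0.03  0.01  2.24 -1.1   0.23 -0.32]
36 [525. 188. 447.] [1239.  426. 1201.] [555. 203. 474.]
axis [0.67 0.22 0.71]
```

View pics/crop6.png

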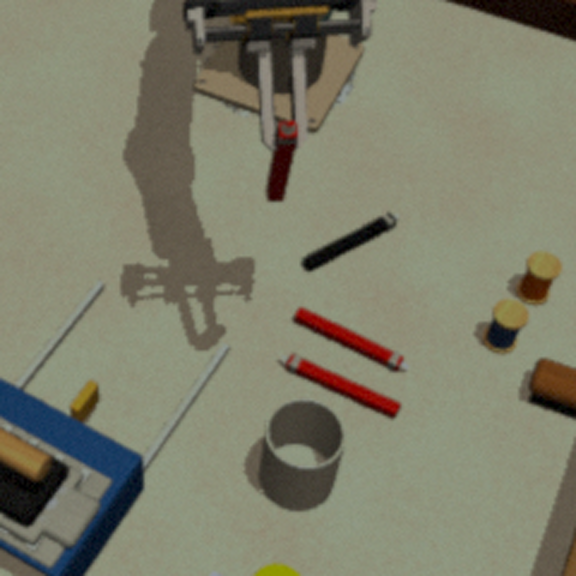

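The holder is held in the gripper at crop (283,160), but joints 5 and 6 hit their limits at this tilt. The wrist has more range with the fingers swung to the right of radial, so I try yaw -20 with tilt 45.

```bash
python3 - <<'E'
from h import *
plan([[(pose(530,200,330,-5,35),0,10)],[(pose(560,250,300,-20,48),0,10)]])
E
```

```text
10 rows: 
  10 x [-0.268, -0.14, 0.28, -0.335, 0.0175, 0.395, -1]  (from start 3.5)
10 rows: 
  10 x [-0.112, 0.144, 0.126, 0.0375, -0.2425, 0.1925, -1]  (from start 1.9)
```

Call:
drive_tool:
  series:
    - [-0.268,-0.14,0.28,-0.335,0.0175,0.395,-1]
    - [-0.268,-0.14,0.28,-0.335,0.0175,0.395,-1]
    - [-0.268,-0.14,0.28,-0.335,0.0175,0.395,-1]
    - [-0.268,-0.14,0.28,-0.335,0.0175,0.395,-1]
    - [-0.268,-0.14,0.28,-0.335,0.0175,0.395,-1]
    - [-0.268,-0.14,0.28,-0.335,0.0175,0.395,-1]
    - [-0.268,-0.14,0.28,-0.335,0.0175,0.395,-1]
    - [-0.268,-0.14,0.28,-0.335,0.0175,0.395,-1]

```text
t: 37.28
tool_pos: [0.5418, 0.1951, 0.3108]
eef_rot: [2.963, -0.136, 0.925]
force: [0.8, 0.0, -0.6]
gripper_width: 0.187
finger_force: 25.0
```

```bash
python3 - <<'E'
from h import *
where()
plan([[(pose(560,250,300,-20,48),0,10)]])
E
```

```text
t 37.3 grasp [531.2 196.2 326.3] yaw -5.1 z [ 0.57 -0.06 -0.82] open 17.6 F [ 0.8  0.  -0.6] ff 25.0 j [-1.56  0.48  1.32  2.14 -0.56  0.36 -1.6 ]
10 rows: 
  10 x [-0.104, 0.146, 0.126, 0.0425, -0.265, 0.17, -1]  (from start 1.8)
```

Call:
drive_tool:
  series:
    - [-0.104,0.146,0.126,0.0425,-0.265,0.17,-1]
    - [-0.104,0.146,0.126,0.0425,-0.265,0.17,-1]
    - [-0.104,0.146,0.126,0.0425,-0.265,0.17,-1]
    - [-0.104,0.146,0.126,0.0425,-0.265,0.17,-1]
    - [-0.104,0.146,0.126,0.0425,-0.265,0.17,-1]
    - [-0.104,0.146,0.126,0.0425,-0.265,0.17,-1]
    - [-0.104,0.146,0.126,0.0425,-0.265,0.17,-1]
    - [-0.104,0.146,0.126,0.0425,-0.265,0.17,-1]

```text
t: 38.28
tool_pos: [0.5731, 0.2444, 0.2883]
eef_rot: [2.711, -0.482, 1.204]
force: [-0.5, 0.7, -0.9]
gripper_width: 0.191
finger_force: 25.0
```

```bash
python3 - <<'E'
from h import *
where()
c,s=np.cos(np.radians(-20)),np.sin(np.radians(-20))
# holder low-end lands along: grip->low end = 115mm at 17deg off vertical
plan([[(pose(600,300,300,-20,48),0,10)]])
p,d,m=snap('scene'); cv2.imwrite('pics/crop7.png',cv2.resize(p[60:300,180:420,::-1],None,fx=2.4,fy=2.4,interpolation=cv2.INTER_CUBIC))
E
```

```text
t 38.3 grasp [560.  249.1 300.9] yaw -20.4 z [ 0.7  -0.25 -0.67] open 18.0 F [-0.5  0.7 -0.9] ff 25.0 j [-1.65  0.82  1.32  2.09 -0.42  0.25 -2.2 ]
10 rows: 
  10 x [-0.002, 0.002, -0.002, 0.0625, -0.3075, 0.0775, -1]  (from start 1.0)
```

View pics/crop7.png

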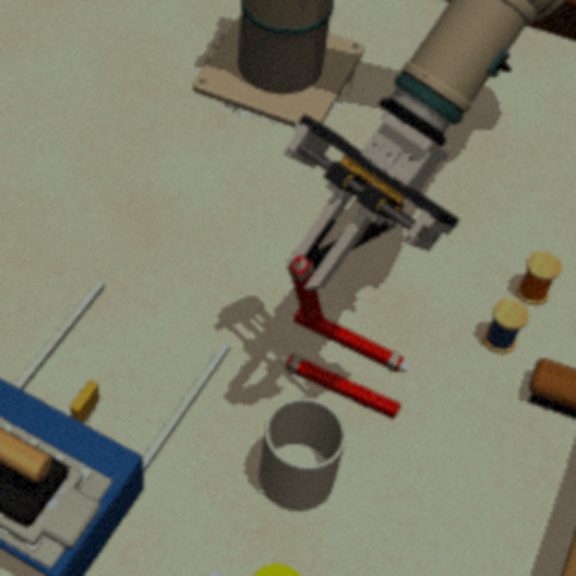

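```bash
python3 - <<'E'
from h import *
plan([[(pose(641,290.5,270,-20,45),0,8)],[(pose(641,290.5,157,-20,45),0,8)],[(pose(641,290.5,157,-20,45),42,8),(pose(585,310,213,-20,45),42,8)]])
E
```

```text
8 rows: 
  8 x [-0.002, -0.032, -0.002, 0.0875, -0.3325, 0.335, -1]  (from start 1.5)
8 rows: 
  8 x [0, 0, 0, -0.4, 0.0025, 0.4, -1]  (from start 1.8)
16 rows: 
  8 x [0, 0, 0, 0, 0, 0, -0.11]  (from start 0.0) 
  8 x [0, 0, 0, -0.01, 0.0025, -0.4075, -0.11]  (from start 1.3)
```

Call:
drive_tool:
  series:
    - [0,-0.032,0,0.0875,-0.3325,0.335,-1]
    - [0,-0.032,0,0.0875,-0.3325,0.335,-1]
    - [0,-0.032,0,0.0875,-0.3325,0.335,-1]
    - [0,-0.032,0,0.0875,-0.3325,0.335,-1]
    - [0,-0.032,0,0.0875,-0.3325,0.335,-1]
    - [0,-0.032,0,0.0875,-0.3325,0.335,-1]

```text
t: 39.08
tool_pos: [0.6529, 0.2863, 0.2566]
eef_rot: [2.747, -0.487, 1.139]
force: [-0.1, 0.5, 0.9]
gripper_width: 0.189
finger_force: 25.0
```

```bash
python3 - <<'E'
from h import *
where()
p,d,m=snap('scene'); X=cloud(d,m)*1000
cv2.imwrite('pics/crop8.png',cv2.resize(p[140:300,200:420,::-1],None,fx=2.6,fy=2.6,interpolation=cv2.INTER_CUBIC))
hs=cv2.cvtColor(p,cv2.COLOR_RGB2HSV); k=((hs[...,0]<8)|(hs[...,0]>172))&(hs[...,1]>150)&(hs[...,2]>40)&(X[...,2]>60)&(X[...,0]>450)&(X[...,0]<800)
q=X[k]; print(len(q),q.min(0).round(),q.max(0).round(),q.mean(0).round()); v=np.linalg.svd(q-q.mean(0),full_matrices=False)[2][0]; print('axis',v.round(2))
plan([[(pose(641,290.5,157,-20,45),0,8)]])
E
```

```text
t 39.1 grasp [640.4 290.8 269.9] yaw -20.3 z [ 0.67 -0.24 -0.71] open 17.8 F [-0.1  0.5  0.9] ff 25.0 j [-1.45  0.88  1.17  1.88 -0.45  0.34 -2.21]
128 [615. 267. 153.] [671. 308. 304.] [646. 293. 234.]
axis [-0.3   0.17 -0.94]
8 rows: 
  8 x [-0.002, 0, -0.002, -0.3975, 0.0025, 0.4, -1]  (from start 1.8)
```

View pics/crop8.png

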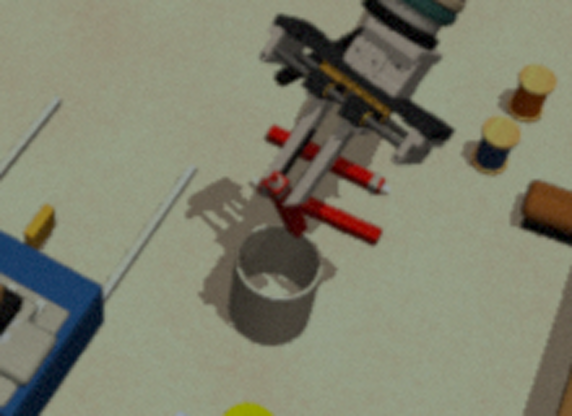

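Call:
drive_tool:
  series:
    - [0,0,0,-0.1,0,0.1,-1]
    - [0,0,0,-0.2,0,0.2,-1]
    - [0,0,0,-0.3,0,0.3,-1]
    - [0,0,0,-0.4,0,0.4,-1]
    - [0,0,0,-0.4,0,0.4,-1]
    - [0,0,0,-0.4,0,0.4,-1]

```text
t: 39.88
tool_pos: [0.6544, 0.2876, 0.1451]
eef_rot: [2.744, -0.489, 1.138]
force: [-0.4, 0.0, -0.2]
gripper_width: 0.19
finger_force: 25.0
```

```bash
python3 - <<'E'
from h import *
where()
E
```

```text
t 39.9 grasp [641.9 292.1 158.4] yaw -20.3 z [ 0.67 -0.24 -0.71] open 17.9 F [-0.4  0.  -0.2] ff 25.0 j [-1.41  1.08  1.12  1.94 -1.1   0.23 -1.71]
```

Call:
drive_tool:
  series:
    - [0,0,0,0,0,0,-0.2]
    - [0,0,0,0,0,0,-0.1]
    - [0,0,0,0,0,0,-0.1]
    - [0,0,0,0,0,0,-0.1]
    - [0,0,0,0,0,-0.2,-0.1]
    - [0,0,0,0,0,-0.45,-0.1]
    - [0,0,0,0,0,-0.45,-0.1]
    - [0,0,0,0,0,-0.45,-0.1]

```text
t: 40.88
tool_pos: [0.5946, 0.309, 0.2081]
eef_rot: [2.745, -0.489, 1.138]
force: [-0.3, -0.6, -0.2]
gripper_width: 0.45
finger_force: 0.0
```

```bash
python3 - <<'E'
from h import *
where()
p,d,m=snap('scene'); X=cloud(d,m)*1000; show(p,d,m)
cv2.imwrite('pics/crop9.png',cv2.resize(p[140:300,200:420,::-1],None,fx=2.6,fy=2.6,interpolation=cv2.INTER_CUBIC))
plan([[(pose(540,300,230,25,0),42,10)],[(pose(499.5,350,150,87,-35),42,12)],[(pose(499.5,350,22.5,87,-35),42,6)]])
E
```

```text
t 40.9 grasp [582.1 313.6 221.4] yaw -20.3 z [ 0.66 -0.24 -0.71] open 42.3 F [-0.3 -0.6 -0.2] ff 0.0 j [-1.6   1.06  1.32  1.98 -0.95  0.4  -1.85]
green
   [297.  71.] 52 55 10 141 105 31 -77
   [127. 150.] 249 538 -374 41 61 38 -18
   [139. 188.] 243 647 -256 39 61 40 -13
red
   [153. 165.] 228 554 -264 41 43 38 -21
   [309. 193.] 79 424 225 22 43 18 82
   [328. 202.] 80 429 290 23 43 19 78
   [325. 221.] 274 498 304 23 131 20 85
   [301. 248.] 70 675 279 149 17 16 70
blue
   [206. 255.] 1674 802 22 88 219 168 85
   [142. 263.] 54 875 -71 88 53 17 67
yellow
   [406. 170.] 110 242 469 65 40 37 -60
   [393. 190.] 135 335 450 65 41 41 -41
   [215. 227.] 108 676 32 62 43 12 -2
   [171. 240.] 210 829 9 204 145 14 82
   [295. 307.] 382 779 330 25 61 59 -76
10 rows: 
  10 x [0.196, -0.474, -0.476, -0.16, 0.1325, -0.1825, -0.11]  (from start 5.9)
12 rows: 
  12 x [-0.21, -0.35, -0.666, -0.105, -0.265, 0.3825, -0.11]  (from start 6.6)
6 rows: 
  6 x [0, 0, 0, 0.365, 0, 0.525, -0.11]  (from start 2.0)
```

View pics/crop9.png

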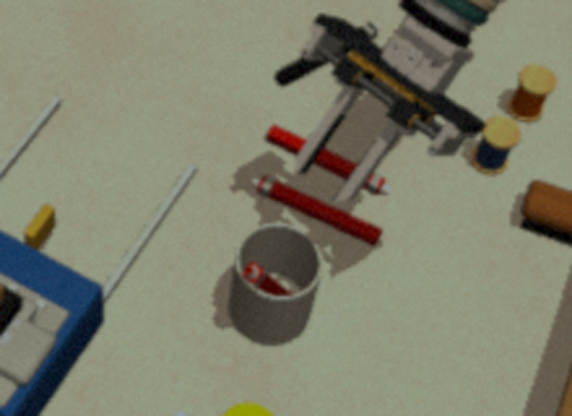

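The holder is in the pot at crop (265,280), leaning to the far side. Next is holder 2.

Call:
drive_tool:
  series:
    - [0.196,-0.474,-0.476,-0.16,0.1325,-0.1825,-0.11]
    - [0.196,-0.474,-0.476,-0.16,0.1325,-0.1825,-0.11]
    - [0.196,-0.474,-0.476,-0.16,0.1325,-0.1825,-0.11]
    - [0.196,-0.474,-0.476,-0.16,0.1325,-0.1825,-0.11]
    - [0.196,-0.474,-0.476,-0.16,0.1325,-0.1825,-0.11]
    - [0.196,-0.474,-0.476,-0.16,0.1325,-0.1825,-0.11]
    - [0.196,-0.474,-0.476,-0.16,0.1325,-0.1825,-0.11]
    - [0.196,-0.474,-0.476,-0.16,0.1325,-0.1825,-0.11]
    - [0.196,-0.474,-0.476,-0.16,0.1325,-0.1825,-0.11]
    - [0.196,-0.474,-0.476,-0.16,0.1325,-0.1825,-0.11]

```text
t: 42.18
tool_pos: [0.5386, 0.3018, 0.2107]
eef_rot: [-3.065, -0.684, 0.001]
force: [-0.2, -0.0, 0.6]
gripper_width: 0.443
finger_force: 0.0
```

Call:
drive_tool:
  series:
    - [-0.21,-0.35,-0.666,-0.105,-0.265,0.3825,-0.11]
    - [-0.21,-0.35,-0.666,-0.105,-0.265,0.3825,-0.11]
    - [-0.21,-0.35,-0.666,-0.105,-0.265,0.3825,-0.11]
    - [-0.21,-0.35,-0.666,-0.105,-0.265,0.3825,-0.11]
    - [-0.21,-0.35,-0.666,-0.105,-0.265,0.3825,-0.11]
    - [-0.21,-0.35,-0.666,-0.105,-0.265,0.3825,-0.11]
    - [-0.21,-0.35,-0.666,-0.105,-0.265,0.3825,-0.11]
    - [-0.21,-0.35,-0.666,-0.105,-0.265,0.3825,-0.11]
    - [-0.21,-0.35,-0.666,-0.105,-0.265,0.3825,-0.11]
    - [-0.21,-0.35,-0.666,-0.105,-0.265,0.3825,-0.11]

```text
t: 43.42
tool_pos: [0.4986, 0.3395, 0.1352]
eef_rot: [1.929, 1.828, -0.606]
force: [0.4, -0.0, 0.6]
gripper_width: 0.445
finger_force: 0.0
```

```bash
python3 - <<'E'
from h import *
where()
plan([[(pose(499.5,350,22.5,87,-35),42,6)],[(pose(499.5,350,22.5,87,-35),0,6),(pose(499.5,350,150,87,-35),0,6)]])
E
```

```text
t 43.4 grasp [499.2 350.2 150.6] yaw 86.9 z [-0.03 -0.57 -0.82] open 41.8 F [ 0.4 -0.   0.6] ff 0.0 j [-1.18  1.03  0.68  1.3  -0.12  1.37 -0.65]
6 rows: 
  6 x [0, -0.002, 0, 0.365, 0.0025, 0.525, -0.11]  (from start 2.0)
12 rows: 
  6 x [0, 0, 0, 0, 0, 0, -1]  (from start 0.0) 
  6 x [0, 0, 0, -0.365, 0, -0.52, -1]  (from start 2.0)
```

Call:
drive_tool:
  series:
    - [0,0,0,0.18,0,0.26,-0.11]
    - [0,0,0,0.29,0,0.42,-0.11]
    - [0,0,0,0.365,0,0.525,-0.11]
    - [0,0,0,0.365,0,0.525,-0.11]
    - [0,0,0,0.365,0,0.525,-0.11]

```text
t: 44.05
tool_pos: [0.4987, 0.3401, 0.0074]
eef_rot: [1.928, 1.83, -0.605]
force: [0.6, -0.2, -0.6]
gripper_width: 0.443
finger_force: 0.0
```

Call:
drive_tool:
  series:
    - [0,0,0,0,0,0,-1]
    - [0,0,0,0,0,0,-1]
    - [0,0,0,0,0,0,-1]
    - [0,0,0,0,0,0,-1]
    - [0,0,0,-0.1,0,-0.15,-1]
    - [0,0,0,-0.365,0,-0.52,-1]
    - [0,0,0,-0.365,0,-0.52,-1]
    - [0,0,0,-0.365,0,-0.52,-1]

```text
t: 45.05
tool_pos: [0.4993, 0.3404, 0.1358]
eef_rot: [1.929, 1.831, -0.601]
force: [0.7, 0.5, -1.2]
gripper_width: 0.193
finger_force: 25.0
```

```bash
python3 - <<'E'
from h import *
where()
plan([[(pose(500,290,250,40,-15),0,8)],[(pose(530,250,310,0,20),0,9)],[(pose(560,250,310,-20,38),0,9)]])
E
```

```text
t 45.0 grasp [499.8 351.1 151.3] yaw 87.0 z [-0.03 -0.57 -0.82] open 18.1 F [ 0.7  0.5 -1.2] ff 25.0 j [-1.18  1.02  0.68  1.3  -0.12  1.37 -0.65]
8 rows: 
  8 x [0.222, 0.206, 0.476, -0.495, 0, -0.2425, -1]  (from start 4.7)
9 rows: 
  9 x [-0.02, 0.372, 0.45, -0.045, 0.27, -0.3, -1]  (from start 4.9)
9 rows: 
  9 x [-0.108, 0.198, 0.196, 0.1675, 0.02, 0.045, -1]  (from start 2.5)
```

Call:
drive_tool:
  series:
    - [0.05,0.05,0.1,-0.1,0,-0.1,-1]
    - [0.222,0.206,0.476,-0.495,0,-0.2425,-1]
    - [0.222,0.206,0.476,-0.495,0,-0.2425,-1]
    - [0.222,0.206,0.476,-0.495,0,-0.2425,-1]
    - [0.222,0.206,0.476,-0.495,0,-0.2425,-1]
    - [0.222,0.206,0.476,-0.495,0,-0.2425,-1]
    - [0.222,0.206,0.476,-0.495,0,-0.2425,-1]
    - [0.222,0.206,0.476,-0.495,0,-0.2425,-1]
    - [0.222,0.206,0.476,-0.495,0,-0.2425,-1]
  grip_force: 35

```text
t: 46.18
tool_pos: [0.4951, 0.2871, 0.2296]
eef_rot: [2.842, 1.038, -0.383]
force: [-0.3, 0.3, 0.5]
gripper_width: 0.187
finger_force: 35.0
```

Call:
drive_tool:
  series:
    - [-0.02,0.372,0.45,-0.045,0.27,-0.3,-1]
    - [-0.02,0.372,0.45,-0.045,0.27,-0.3,-1]
    - [-0.02,0.372,0.45,-0.045,0.27,-0.3,-1]
    - [-0.02,0.372,0.45,-0.045,0.27,-0.3,-1]
    - [-0.02,0.372,0.45,-0.045,0.27,-0.3,-1]
    - [-0.02,0.372,0.45,-0.045,0.27,-0.3,-1]
    - [-0.02,0.372,0.45,-0.045,0.27,-0.3,-1]
    - [-0.02,0.372,0.45,-0.045,0.27,-0.3,-1]
    - [-0.02,0.372,0.45,-0.045,0.27,-0.3,-1]

```text
t: 47.3
tool_pos: [0.5366, 0.2491, 0.2907]
eef_rot: [3.09, 0.002, 0.538]
force: [0.7, 0.2, -0.7]
gripper_width: 0.19
finger_force: 35.0
```

Call:
drive_tool:
  series:
    - [-0.108,0.198,0.196,0.1675,0.02,0.045,-1]
    - [-0.108,0.198,0.196,0.1675,0.02,0.045,-1]
    - [-0.108,0.198,0.196,0.1675,0.02,0.045,-1]
    - [-0.108,0.198,0.196,0.1675,0.02,0.045,-1]
    - [-0.108,0.198,0.196,0.1675,0.02,0.045,-1]
    - [-0.108,0.198,0.196,0.1675,0.02,0.045,-1]
    - [-0.108,0.198,0.196,0.1675,0.02,0.045,-1]

```text
t: 48.18
tool_pos: [0.5707, 0.2448, 0.2938]
eef_rot: [2.823, -0.498, 0.966]
force: [-0.4, -0.1, 0.0]
gripper_width: 0.189
finger_force: 35.0
```

```bash
cat >> h.py <<'E'
def held(f=None):
    where()
    p,d,m=snap('scene'); X=cloud(d,m)*1000
    if f: cv2.imwrite('pics/'+f,cv2.resize(p[120:300,200:420,::-1],None,fx=2.6,fy=2.6,interpolation=cv2.INTER_CUBIC))
    hs=cv2.cvtColor(p,cv2.COLOR_RGB2HSV); k=(((hs[...,0]<8)|(hs[...,0]>172))&(hs[...,1]>150)&(hs[...,2]>40)&(X[...,2]>60)&(X[...,0]>350)&(X[...,0]<800)&(X[...,1]>50)).astype(np.uint8)
    n,l,s,c=cv2.connectedComponentsWithStats(k)
    for i in range(1,n):
        if s[i,4]<25: continue
        q=X[l==i]; v=np.linalg.svd(q-q.mean(0),full_matrices=False)[2][0]; v*=-np.sign(v[2])
        print(s[i,4],'top',q[q[:,2].argmax()].round(),'low',q[q[:,2].argmin()].round(),'mean',q.mean(0).round(),'axis',v.round(2))
E
python3 - <<'E'
from h import *
held()
E
```

```text
t 48.2 grasp [559.9 248.8 308.7] yaw -19.9 z [ 0.57 -0.21 -0.79] open 17.7 F [-0.4 -0.1  0. ] ff 35.0 j [-1.57  0.74  1.32  1.98 -0.49  0.48 -2.05]
198 top [575. 248. 332.] low [543. 251. 184.] mean [566. 249. 272.] axis [-0.26  0.11 -0.96]
46 top [672. 285. 153.] low [638. 301.  60.] mean [661. 292. 110.] axis [-0.42  0.18 -0.89]
```

```bash
python3 - <<'E'
from h import *
plan([[(pose(642,267,275,-20,38),0,8)],[(pose(642,267,187,-20,38),0,8)],[(pose(642,267,187,-20,38),30,8)],[(pose(595,284,250,-20,38),30,8)]])
E
```

```text
8 rows: 
  8 x [0.002, 0.002, 0.002, 0.18, -0.2275, 0.35, -1]  (from start 1.5)
8 rows: 
  8 x [0, 0, 0, -0.2725, 0, 0.3475, -1]  (from start 1.4)
8 rows: 
  8 x [0, 0, 0, 0, 0, 0, -0.36]  (from start 0.0)
8 rows: 
  8 x [0, 0, 0, -0.0025, 0.0025, -0.4025, -0.36]  (from start 1.3)
```

Call:
drive_tool:
  series:
    - [0,0,0,0.18,-0.2275,0.35,-1]
    - [0,0,0,0.18,-0.2275,0.35,-1]
    - [0,0,0,0.18,-0.2275,0.35,-1]
    - [0,0,0,0.18,-0.2275,0.35,-1]
    - [0,0,0,0.18,-0.2275,0.35,-1]
    - [0,0,0,0.18,-0.2275,0.35,-1]

```text
t: 48.98
tool_pos: [0.6521, 0.2642, 0.2602]
eef_rot: [2.824, -0.495, 0.966]
force: [-0.6, 0.2, 0.1]
gripper_width: 0.187
finger_force: 35.0
```

Call:
drive_tool:
  series:
    - [0,0,0,-0.09,0,0.115,-1]
    - [0,0,0,-0.18,0,0.23,-1]
    - [0,0,0,-0.2725,0,0.3475,-1]
    - [0,0,0,-0.2725,0,0.3475,-1]
    - [0,0,0,-0.2725,0,0.3475,-1]

```text
t: 49.6
tool_pos: [0.6529, 0.2637, 0.1731]
eef_rot: [2.823, -0.495, 0.969]
force: [0.1, -0.8, -1.0]
gripper_width: 0.189
finger_force: 35.0
```

```bash
python3 - <<'E'
from h import *
held('crop10.png')
E
```

```text
t 49.6 grasp [642.1 267.7 187.9] yaw -19.8 z [ 0.58 -0.21 -0.79] open 17.8 F [ 0.1 -0.8 -1. ] ff 35.0 j [-1.29  0.89  1.01  1.9  -0.63  0.29 -2.01]
197 top [652. 258. 212.] low [639. 301.  61.] mean [655. 275. 147.] axis [-0.15  0.23 -0.96]
```

View pics/crop10.png

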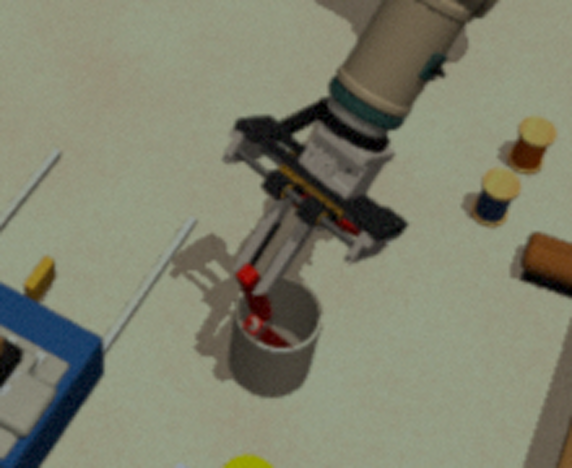

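The second holder is inside the pot at (250,295), clear of the first one. I release it and retreat.

Call:
drive_tool:
  series:
    - [0,0,0,0,0,0,-0.4]
    - [0,0,0,0,0,0,-0.36]
    - [0,0,0,0,0,0,-0.36]
    - [0,0,0,0,0,0,-0.36]
    - [0,0,0,0,0,-0.2,-0.36]
    - [0,0,0,0,0,-0.5,-0.2]
    - [0,0,0,0,0,-0.5,-0.11]
    - [0,0,0,0,0,-0.5,-0.11]

```text
t: 50.65
tool_pos: [0.5944, 0.2851, 0.2499]
eef_rot: [2.823, -0.494, 0.965]
force: [-0.1, -0.9, -0.6]
gripper_width: 0.444
finger_force: 0.0
```

```bash
python3 - <<'E'
from h import *
held('crop11.png')
p,d,m=snap('top'); show(p,d,m)
plan([[(pose(500,290,240,25,0),42,10)],[(pose(431,321,150,85,-35),42,12)]])
E
```

```text
t 50.6 grasp [583.6 289.1 264.7] yaw -19.7 z [ 0.57 -0.21 -0.79] open 41.7 F [-0.1 -0.9 -0.6] ff 0.0 j [-1.51  0.83  1.23  1.92 -0.56  0.47 -2.07]
127 top [649. 264. 158.] low [637. 300.  63.] mean [661. 277. 134.] axis [-0.26  0.31 -0.92]
green
   [383. 148.] 287 645 -255 38 64 41 -13
   [423. 186.] 316 535 -374 37 63 39 -20
red
   [197. 139.] 198 663 273 153 33 19 41
   [386. 181.] 308 548 -266 38 44 43 -60
   [206. 221.] 262 426 271 20 133 18 84
blue
   [293. 108.] 1430 799 22 86 220 166 85
yellow
   [301.  65.] 321 826 10 202 145 17 84
   [188. 102.] 311 778 330 23 62 60 -1
   [288. 136.] 64 673 34 61 41 12 -2
   [139. 253.] 194 335 454 62 40 40 -89
   [132. 286.] 192 239 468 62 42 38 -22
10 rows: 
  10 x [0.168, -0.396, -0.48, -0.4475, 0.1325, -0.1675, -0.11]  (from start 5.4)
12 rows: 
  12 x [-0.204, -0.352, -0.646, -0.275, -0.2375, 0.4325, -0.11]  (from start 6.4)
```

View pics/crop11.png

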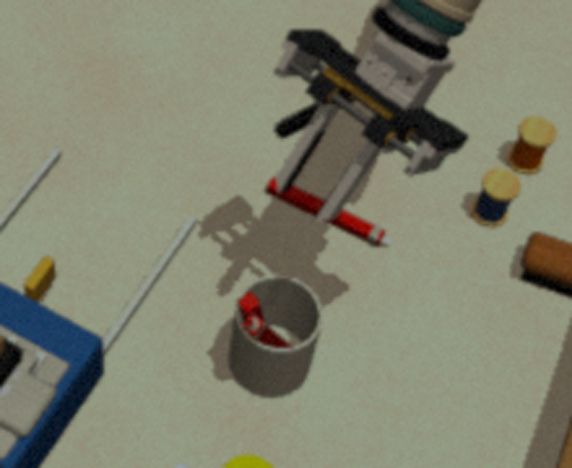

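Both holders are in the pot at (255,315). Last is holder 1.

Call:
drive_tool:
  series:
    - [0.168,-0.396,-0.48,-0.4475,0.1325,-0.1675,-0.11]
    - [0.168,-0.396,-0.48,-0.4475,0.1325,-0.1675,-0.11]
    - [0.168,-0.396,-0.48,-0.4475,0.1325,-0.1675,-0.11]
    - [0.168,-0.396,-0.48,-0.4475,0.1325,-0.1675,-0.11]
    - [0.168,-0.396,-0.48,-0.4475,0.1325,-0.1675,-0.11]
    - [0.168,-0.396,-0.48,-0.4475,0.1325,-0.1675,-0.11]
    - [0.168,-0.396,-0.48,-0.4475,0.1325,-0.1675,-0.11]
    - [0.168,-0.396,-0.48,-0.4475,0.1325,-0.1675,-0.11]
    - [0.168,-0.396,-0.48,-0.4475,0.1325,-0.1675,-0.11]

```text
t: 51.88
tool_pos: [0.4989, 0.2913, 0.2218]
eef_rot: [3.067, 0.68, 0.002]
force: [-0.2, 0.2, 0.3]
gripper_width: 0.447
finger_force: 0.0
```

Call:
drive_tool:
  series:
    - [-0.204,-0.352,-0.646,-0.275,-0.2375,0.4325,-0.11]
    - [-0.204,-0.352,-0.646,-0.275,-0.2375,0.4325,-0.11]
    - [-0.204,-0.352,-0.646,-0.275,-0.2375,0.4325,-0.11]
    - [-0.204,-0.352,-0.646,-0.275,-0.2375,0.4325,-0.11]
    - [-0.204,-0.352,-0.646,-0.275,-0.2375,0.4325,-0.11]
    - [-0.204,-0.352,-0.646,-0.275,-0.2375,0.4325,-0.11]
    - [-0.204,-0.352,-0.646,-0.275,-0.2375,0.4325,-0.11]
    - [-0.204,-0.352,-0.646,-0.275,-0.2375,0.4325,-0.11]
    - [-0.204,-0.352,-0.646,-0.275,-0.2375,0.4325,-0.11]
    - [-0.204,-0.352,-0.646,-0.275,-0.2375,0.4325,-0.11]

```text
t: 53.12
tool_pos: [0.4307, 0.3101, 0.1363]
eef_rot: [1.964, 1.796, -0.614]
force: [-0.0, 0.3, -0.8]
gripper_width: 0.443
finger_force: 0.0
```

```bash
python3 - <<'E'
from h import *
where()
plan([[(pose(431,321,22.5,85,-35),42,6)],[(pose(431,321,22.5,85,-35),0,6),(pose(431,321,150,85,-35),0,6)]])
E
```

```text
t 53.1 grasp [431.6 320.8 151.7] yaw 84.8 z [-0.05 -0.57 -0.82] open 41.6 F [-0.   0.3 -0.8] ff 0.0 j [-1.16  0.89  0.48  1.51  0.02  1.27 -0.85]
6 rows: 
  6 x [0.002, 0, -0.002, 0.37, -0.005, 0.53, -0.11]  (from start 2.1)
12 rows: 
  6 x [0, 0, 0, 0, 0, 0, -1]  (from start 0.0) 
  6 x [0, 0, 0, -0.365, 0, -0.5225, -1]  (from start 2.0)
```

Call:
drive_tool:
  series:
    - [0,0,0,0.18,0,0.26,-0.11]
    - [0,0,0,0.29,0,0.42,-0.11]
    - [0,0,0,0.365,0,0.5225,-0.11]
    - [0,0,0,0.365,0,0.5225,-0.11]
    - [0,0,0,0.365,0,0.5225,-0.11]

```text
t: 53.75
tool_pos: [0.4311, 0.3112, 0.0093]
eef_rot: [1.962, 1.798, -0.613]
force: [0.1, 0.5, -0.1]
gripper_width: 0.447
finger_force: 0.0
```

Call:
drive_tool:
  series:
    - [0,0,0,0,0,0,-1]
    - [0,0,0,0,0,0,-1]
    - [0,0,0,0,0,0,-1]
    - [0,0,0,0,0,0,-1]
    - [0,0,0,-0.1,0,-0.15,-1]
    - [0,0,0,-0.365,0,-0.5225,-1]
    - [0,0,0,-0.365,0,-0.5225,-1]
    - [0,0,0,-0.365,0,-0.5225,-1]

```text
t: 54.75
tool_pos: [0.4312, 0.3118, 0.1373]
eef_rot: [1.963, 1.799, -0.61]
force: [0.3, 0.4, -0.9]
gripper_width: 0.188
finger_force: 35.0
```

```bash
python3 - <<'E'
from h import *
where()
plan([[(pose(460,290,250,40,-15),0,8)],[(pose(510,250,310,0,20),0,9)],[(pose(560,250,310,-20,38),0,9)]])
E
```

```text
t 54.8 grasp [432.  322.5 152.7] yaw 84.9 z [-0.05 -0.57 -0.82] open 17.6 F [ 0.3  0.4 -0.9] ff 35.0 j [-1.16  0.89  0.48  1.51  0.02  1.27 -0.85]
8 rows: 
  8 x [0.214, 0.206, 0.456, -0.3625, 0.1375, -0.3225, -1]  (from start 4.6)
9 rows: 
  9 x [-0.018, 0.372, 0.45, 0.03, 0.335, -0.3225, -1]  (from start 4.9)
9 rows: 
  9 x [-0.108, 0.2, 0.196, 0.26, 0.02, 0.08, -1]  (from start 2.5)
```

Call:
drive_tool:
  series:
    - [0.05,0.05,0.1,-0.1,0.03,-0.1,-1]
    - [0.214,0.206,0.456,-0.3625,0.1375,-0.3225,-1]
    - [0.214,0.206,0.456,-0.3625,0.1375,-0.3225,-1]
    - [0.214,0.206,0.456,-0.3625,0.1375,-0.3225,-1]
    - [0.214,0.206,0.456,-0.3625,0.1375,-0.3225,-1]
    - [0.214,0.206,0.456,-0.3625,0.1375,-0.3225,-1]
    - [0.214,0.206,0.456,-0.3625,0.1375,-0.3225,-1]
    - [0.214,0.206,0.456,-0.3625,0.1375,-0.3225,-1]
    - [0.214,0.206,0.456,-0.3625,0.1375,-0.3225,-1]

```text
t: 55.88
tool_pos: [0.4551, 0.2868, 0.2295]
eef_rot: [2.841, 1.036, -0.382]
force: [0.5, 0.2, -0.2]
gripper_width: 0.186
finger_force: 35.0
```

Call:
drive_tool:
  series:
    - [-0.018,0.372,0.45,0.03,0.335,-0.3225,-1]
    - [-0.018,0.372,0.45,0.03,0.335,-0.3225,-1]
    - [-0.018,0.372,0.45,0.03,0.335,-0.3225,-1]
    - [-0.018,0.372,0.45,0.03,0.335,-0.3225,-1]
    - [-0.018,0.372,0.45,0.03,0.335,-0.3225,-1]
    - [-0.018,0.372,0.45,0.03,0.335,-0.3225,-1]
    - [-0.018,0.372,0.45,0.03,0.335,-0.3225,-1]
    - [-0.018,0.372,0.45,0.03,0.335,-0.3225,-1]
    - [-0.018,0.372,0.45,0.03,0.335,-0.3225,-1]

```text
t: 57.0
tool_pos: [0.5168, 0.2491, 0.291]
eef_rot: [3.092, 0.001, 0.538]
force: [0.5, -0.3, -1.4]
gripper_width: 0.186
finger_force: 35.0
```

Call:
drive_tool:
  series:
    - [-0.108,0.2,0.196,0.26,0.02,0.08,-1]
    - [-0.108,0.2,0.196,0.26,0.02,0.08,-1]
    - [-0.108,0.2,0.196,0.26,0.02,0.08,-1]
    - [-0.108,0.2,0.196,0.26,0.02,0.08,-1]
    - [-0.108,0.2,0.196,0.26,0.02,0.08,-1]
    - [-0.108,0.2,0.196,0.26,0.02,0.08,-1]
    - [-0.108,0.2,0.196,0.26,0.02,0.08,-1]

```text
t: 57.88
tool_pos: [0.5707, 0.2449, 0.2939]
eef_rot: [2.824, -0.499, 0.97]
force: [0.3, 0.0, -0.0]
gripper_width: 0.186
finger_force: 35.0
```

```bash
python3 - <<'E'
from h import *
held()
E
```

```text
t 57.9 grasp [559.8 248.9 308.7] yaw -20.0 z [ 0.58 -0.21 -0.79] open 17.5 F [ 0.3  0.  -0. ] ff 35.0 j [-1.56  0.69  1.26  1.98 -0.36  0.46 -2.17]
158 top [581. 249. 339.] low [544. 261. 197.] mean [568. 251. 268.] axis [-0.27  0.12 -0.95]
127 top [652. 268. 161.] low [641. 299.  62.] mean [661. 277. 134.] axis [-0.25  0.31 -0.91]
```

```bash
python3 - <<'E'
from h import *
plan([[(pose(641,312,270,-20,38),0,8)],[(pose(641,312,182,-20,38),0,8)]])
E
```

```text
8 rows: 
  8 x [0.002, 0, 0, 0.0975, -0.435, 0.32, -1]  (from start 1.8)
8 rows: 
  8 x [0, 0, 0, -0.27, 0, 0.3475, -1]  (from start 1.4)
```

Call:
drive_tool:
  series:
    - [0,0,0,0.0975,-0.435,0.32,-1]
    - [0,0,0,0.0975,-0.435,0.32,-1]
    - [0,0,0,0.0975,-0.435,0.32,-1]
    - [0,0,0,0.0975,-0.435,0.32,-1]
    - [0,0,0,0.0975,-0.435,0.32,-1]
    - [0,0,0,0.0975,-0.435,0.32,-1]

```text
t: 58.68
tool_pos: [0.6508, 0.3083, 0.2551]
eef_rot: [2.823, -0.498, 0.97]
force: [-0.2, 0.2, -0.3]
gripper_width: 0.186
finger_force: 35.0
```

Call:
drive_tool:
  series:
    - [0,0,0,-0.09,0,0.115,-1]
    - [0,0,0,-0.18,0,0.23,-1]
    - [0,0,0,-0.27,0,0.3475,-1]
    - [0,0,0,-0.27,0,0.3475,-1]
    - [0,0,0,-0.27,0,0.3475,-1]

```text
t: 59.3
tool_pos: [0.6521, 0.3084, 0.1682]
eef_rot: [2.823, -0.497, 0.973]
force: [0.1, 0.4, -0.5]
gripper_width: 0.186
finger_force: 35.0
```

```bash
python3 - <<'E'
from h import *
held('crop12.png')
E
```

```text
t 59.3 grasp [641.2 312.4 183. ] yaw -19.9 z [ 0.58 -0.21 -0.79] open 17.4 F [ 0.1  0.4 -0.5] ff 35.0 j [-1.33  0.93  1.    1.83 -0.5   0.34 -2.2 ]
116 top [663. 304. 220.] low [608. 324.  64.] mean [652. 312. 154.] axis [-0.27  0.14 -0.95]
134 top [651. 265. 161.] low [635. 303.  62.] mean [661. 278. 132.] axis [-0.26  0.32 -0.91]
```

View pics/crop12.png

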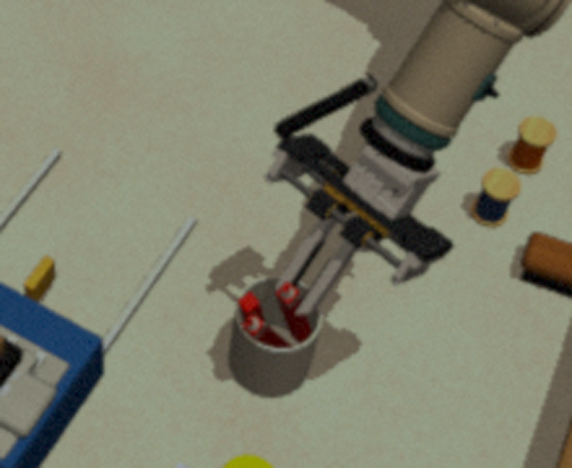

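The third holder is inside the rim at (295,315), clear of the other two. I release it and retreat well away.

Call:
drive_tool:
  series:
    - [0,0,0,0,0,0,-0.45]
    - [0,0,0,0,0,0,-0.4]
    - [0,0,0,0,0,0,-0.4]
    - [0,0,0,0,0,0,-0.4]
    - [0,0,0,0,0,-0.2,-0.4]
    - [0,0,0,0,0,-0.5,-0.4]
    - [0,0,0,0,0,-0.8,-0.4]
    - [0,0,0,0,0,-0.8,-0.4]
    - [0,0,0,0,0,-0.8,-0.4]
    - [0,0,0,0,0,-0.8,-0.4]

```text
t: 60.6
tool_pos: [0.5592, 0.3409, 0.2913]
eef_rot: [2.821, -0.498, 0.968]
force: [0.0, -0.1, 0.6]
gripper_width: 0.296
finger_force: 0.0
```

```bash
python3 - <<'E'
from h import *
held()
p,d,m=snap('top','top9.png'); show(p,d,m)
a,b,_=snap('scene'); 
cv2.imwrite('pics/fin.png',np.hstack([cv2.resize(p[60:250,160:290,::-1],None,fx=2.5,fy=2.5),cv2.resize(a[140:330,110:340,::-1],(460,475))[:475]])[:475,:800])
X=cloud(d,m)*1000; k=X[(X[...,2]>50)&(X[...,2]<200)&(np.hypot(X[...,0]-632,X[...,1]-294)<90)]; print('pot region max r',np.hypot(k[:,0]-632,k[:,1]-294).max(),k[:,2].max())
E
```

```text
t 60.6 grasp [548.4 345.  306.2] yaw -19.9 z [ 0.58 -0.22 -0.79] open 27.8 F [ 0.  -0.1  0.6] ff 0.0 j [-1.64  0.81  1.28  1.83 -0.39  0.62 -2.3 ]
175 top [652. 262. 160.] low [606. 259.  76.] mean [665. 285. 138.] axis [-0.11  0.55 -0.83]
green
   [384. 148.] 271 645 -254 38 64 39 -11
   [423. 185.] 316 535 -373 37 64 41 -19
   [294. 366.] 48 56 18 139 89 19 -73
red
   [194. 139.] 330 668 282 153 52 28 70
   [386. 181.] 307 547 -263 38 45 42 -34
blue
   [293. 108.] 1422 799 22 86 221 166 85
yellow
   [301.  65.] 315 826 11 202 144 17 84
   [188. 102.] 314 778 330 23 61 60 1
   [288. 136.] 60 673 34 62 41 11 -2
   [138. 253.] 195 335 454 62 41 40 89
   [132. 286.] 202 240 470 62 41 40 -55
pot region max r 52.74272050689064 160.18809541516976
```

View pics/fin.png

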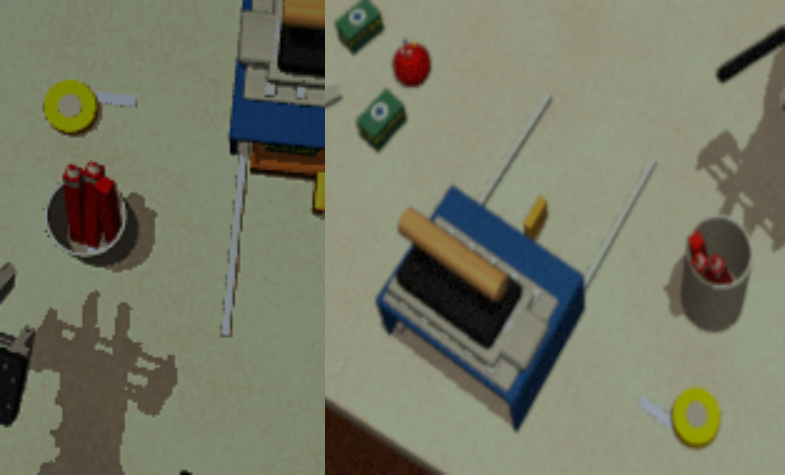

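All three holders stand in the pot at (85,205) in the left panel, the tray is home, and two boxes remain on the table. Handing in.

```bash
python3 -c "
from workcell import manip
print(manip.sign_off())"
```

```text
the job is handed in; nothing more can be done
None
```

I handed the job in at about 61 s of robot time: three boxes are in the tray, which is home under the stand, all three red holders stand in the pot, and two boxes are left on the table. No verdict came back. While releasing the tray fin I drove the gripper about 47 mm too far towards the stand; nothing had moved in the next pictures, but I did not measure the contact force.

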